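# Stand the washed vases on the ware board and start the dryer

## Task

Some washed vases are lying on the bench. Tip each one up onto its foot and stand it, mouth up, wholly on the white ware board with a clear gap of at least a finger's thickness (10 mm) to its neighbours; then push the loaded board along the bench between the flared guide rails of the bench dryer until it is fully home against the stop, with every vase still standing, and after that wind the dryer's timer key clockwise until it is fully wound. Leave the other ware and tools on the bench where they are.

Things in the scene. Friction and masses are not known exactly. Their poses are not given: they have to be found in the camera images.
- vase0_mid (a point): terracotta red-brown vase, a square ceramic tube 50 x 50 mm and 160 mm long, walls 6 mm, open at the mouth, closed at the foot (which has a 35 mm band of bare tan clay round it); about 0.3 kg. The point is its centre, 80 mm from either end; its z axis runs along the tube from foot to mouth. It starts lying on one of its flat sides on the bench, its foot towards the robot. Standing, leaning up to about 15 degrees, it rocks back onto its foot. May be absent.
- vase1_mid (a point): white vase, a square ceramic tube 50 x 50 mm and 160 mm long, walls 6 mm, open at the mouth, closed at the foot (which has a 35 mm band of bare tan clay round it); about 0.3 kg. The point is its centre, 80 mm from either end; its z axis runs along the tube from foot to mouth. It starts lying on one of its flat sides on the bench, its foot towards the robot. Standing, leaning up to about 15 degrees, it rocks back onto its foot. May be absent.
- vase2_mid (a point): blue vase, a square ceramic tube 50 x 50 mm and 160 mm long, walls 6 mm, open at the mouth, closed at the foot (which has a 35 mm band of bare tan clay round it); about 0.3 kg. The point is its centre, 80 mm from either end; its z axis runs along the tube from foot to mouth. It starts lying on one of its flat sides on the bench, its foot towards the robot. Standing, leaning up to about 15 degrees, it rocks back onto its foot. May be absent.
- vase3_mid (a point): grey-green vase, a square ceramic tube 50 x 50 mm and 160 mm long, walls 6 mm, open at the mouth, closed at the foot (which has a 35 mm band of bare tan clay round it); about 0.3 kg. The point is its centre, 80 mm from either end; its z axis runs along the tube from foot to mouth. It starts lying on one of its flat sides on the bench, its foot towards the robot. Standing, leaning up to about 15 degrees, it rocks back onto its foot. May be absent.
- board_mid (a point): white-faced wooden ware board, 120 mm wide (x), 360 mm long (y), 18 mm thick, loose on the bench, 0.45 kg. The point is its centre, 9 mm above its underside; its y axis runs lengthwise, towards the dryer. It can be pushed by its end face.
- dryer_mouth (a point): mouth of the bench dryer's bay, an open bay on the bench itself, without a floor or roof: the centre of the wide end of the flared rails, 9 mm above the bench. y points into the bay, towards the stop; x is across it. The two aluminium rails are 30 mm high and 20 mm thick, with slippery white plastic strips inside; the clear width narrows from 210 mm at the mouth to 126 mm at 140 mm in, and stays 126 mm up to the stop.
- dryer_stop (a point): centre of the face of the stop bar at the end of the bay, 270 mm in from the mouth, 9 mm above the bench; same axes as the mouth. With the board home its centre is 180 mm short of this point. Behind the stop bar stands the blower cabinet, 220 mm high.
- timer (a joint): spring-wound timer of the dryer: turn of its key in rad, growing clockwise as seen from above; 4.6 is fully wound, against its end stop. The key resists with 0.08 to 0.13 Nm and stays where it is left; take it in several partial turns.
- timer_key (a point): the timer's black winged key, standing up from the white dial on top of the dryer's grey control box (110 x 120 mm, 65 mm high) beside the bay. The wing is 52 mm long (its x axis), 13 mm thick (its y axis) and 32 mm high; the point is the centre of the wing, on the turning axis, 95 mm above the bench. It turns with the key.
- glaze_jar: glaze jar with a white lid, 68 mm across, 100 mm high; a bystander, to be left where it is. Origin at the centre of its underside.
- bowl: white bowl, 120 mm across, 55 mm high; a bystander, to be left where it is. Origin at the centre of its underside.
- cup: blue cup, 72 mm across, 80 mm high; a bystander, to be left where it is. Origin at the centre of its underside.
- tile: terracotta tile 150 x 150 x 12 mm; a bystander, to be left where it is. Origin at the centre of its underside.
Things that resemble listed ones, but are neither listed nor needed, are in the scene too. What is shaped like the part that bears vase3_mid but turquoise is not meant.

How it is judged:
By the outcome, as a careful person would: the job done as asked, in the order asked, and still so for the second after the job is handed in, with the robot touching nothing.
Of vase0, vase1, vase2, vase3 only 3 to 4 are there at a start; the rules pass over those that are not, and their reading is None.
At some moment in a run one of board may be knocked a few centimetres aside while the robot is not near it.
Once in a run the grip may slacken for a moment while it holds something.
It also fails if it takes over 210 s, if anything falls off the work surface, if the arm or the gripper's body presses on something with over 40 N, if the wrist force passes 120 N, or if a joint passes its speed limit or range.

## Robot

A 7-joint arm with a two-finger parallel gripper is mounted at the origin on the work surface. World frame = base frame: x ahead of the robot, y to its left, z up, the work surface at z = 0. Lengths are in m, angles in rad, forces in N, time in s.
With the tool pointing down it reaches from about 0.4 to 0.85 m from the base axis. Payload 10.4 kg.
Tool frame: the origin (TCP) lies on the centre line of the jaws, within the pads' length; the fingertips stand 8 mm ahead of it and the grasp point (between the pads) lies 11 mm behind it (r.finger_overhang is the distance from the TCP to the fingertips, in m); z points along the fingers, y is the line along which they close (so a half turn about z gives the same grasp; the last joint's range is limited). The gripper opens to 87 mm and grips with 3 to 60 N. Pads are 19 mm wide; open, the fingers measure 117 mm over their backs; the gripper's body (75 mm by 190 mm) begins 51 mm behind the grasp point.
Start: joints at [-1.261, 0.332, -0.065, 1.46, 0.022, 1.35, -0.088], TCP at [0.204, 0.591, 0.231] pointing down, gripper open.
Joint ranges: [-2.6, 2.6], [-0.5, 2.12], [-1.47, 1.34], [0.16, 2.42], [-1.27, 4.41], [0.06, 2.06], [-2.6, 2.6]. Speed limits (rad/s): [2.22, 2.22, 2.79, 2.79, 3.14, 3.14, 3.14].

## Interface

Orientations are given as a unit quaternion [x, y, z, w].
In Python, from bench import r, vision gives the robot as it stands.
- The arm moves only by the tool drive_tool, never from a script. Its argument "series" is a list of rows, each a list of 2 entries, a list of its own where there are three numbers: the shift along the world's x, y, z in cm, then the turn about the world's z in degrees. A call has exactly 10 rows; each row shifts and turns the commanded pose from where the row before left it; what a row does not reach is not made up. A row lasts 1/8 s, in which the tool goes at most 62.5 mm and 10.7 degrees, less where a joint would pass 70% of its speed; a pose out of reach is approached as far as the arm can. A call with a gripper value outside its range is refused whole. "hand" is the closure, from 0 (fully open) to 1 (shut), set as the call begins (left out, the last holds). The fingers move at their own pace and stop on an object; "newtons" is the grip in N (left out, the last holds). Time passes only in rows, so rows that do not move let the fingers close, or fill a call up. It gives the time, the measured TCP pose, the force, the opening and the grip force at its end, in the units of the state.
- r.read_state(): the state, without advancing time (a new reading comes with each control period).
- vision.camera(name): name is "side" or "top" or "wrist"; returns a dict with "color" (420x560x3 uint8, red, green, blue), "intrinsics" (3x3 intrinsics, pixels), "R" (3x3) and "t" (3): a world point X has camera coordinates R X + t; the wrist camera has in their place "mount" (4x4, takes a point from camera to tool coordinates, whose origin is the TCP and whose axes are the flange's). Camera axes: x right, y down, z forward; pixel columns grow to the right and rows downward; lengths in m; the calibration is good to about 2 mm. A picture is of the moment at which its call begins: read the wrist's pose just before it. There is no depth.
- r.close_job(): hands the job in; it is judged then, once.
The state is a dict: "time": time; "joint_positions": joint angles; "joint_vel": joint speeds; "joint_torque": joint torques, N m; "ee_pos": TCP position; "eef_rot": TCP orientation; "ft_force": force on the tool from outside, world axes, zero at the start; "torque": the same for the moment, N m; "width": finger opening in m; "grip_force": force on a finger pad.
Only numpy, scipy, OpenCV 4.12 (cv2) and the standard library are available. Lean on these libraries where they do the work, as an engineer would, in place of code of your own. Each camera call takes 0.05 s, during which the arm holds its last target. There are 200 camera calls.

## Working session

There is one attempt and no reset: what is moved stays moved. The work goes in short steps, Python scripts to look and compute and a tool call to move; the robot and the scene stay as the last step left them, time stands still between calls to the robot, and variables do not carry over. Pictures are saved under pics/ and viewed, at most 14 in all, crops included, and the job is handed in when it is done.

Besides the shell and the picture viewer there is one more tool, called after "Request:" as a command line: name --argument value ..., lists and objects as JSON in quotes. drive_tool: Moves the arm, as the interface text tells. Its arguments: {"type":"object","properties":{"series":{"type":"array"},"hand":{"type":"number"},"newtons":{"type":"number"}},"required":["series"]}

```bash
mkdir -p pics; ls
python3 - <<'E'
from bench import r, vision
import cv2,numpy as np
s=r.read_state(); print({k:np.round(v,3).tolist() for k,v in s.items()}, r.finger_overhang)
for n in ("side","top"):
    c=vision.camera(n); cv2.imwrite(f"pics/{n}0.png",c["color"][:,:,::-1]); print(n,c["intrinsics"].round(2).tolist(),c["R"].round(4).tolist(),c["t"].round(4).tolist())
c=vision.camera("wrist");print(c["mount"].round(4).tolist(),c["intrinsics"].tolist())
E
```

```text
pics
{'time': 0.0, 'joint_positions': [-1.261, 0.333, -0.065, 1.461, 0.022, 1.35, -0.089], 'joint_vel': [-0.0, 0.001, -0.0, -0.001, -0.0, -0.001, 0.001], 'joint_torque': [-0.001, -62.326, 0.024, -38.99, -0.061, 0.04, 0.0], 'ee_pos': [0.204, 0.59, 0.23], 'eef_rot': [0.166, 0.986, -0.001, -0.0], 'ft_force': [0.746, 0.252, 0.085], 'torque': [0.007, -0.013, -0.01], 'grip_force': 0.0, 'width': 0.087} 0.008
side [[435.23, 0.0, 278.75], [0.0, 435.23, 216.8], [0.0, 0.0, 1.0]] [[0.7589, -0.6511, -0.0131], [-0.4328, -0.4892, -0.7572], [0.4866, 0.5804, -0.653]] [-0.4797, 0.2338, 1.1065]
top [[460.08, 0.0, 279.89], [0.0, 460.08, 214.62], [0.0, 0.0, 1.0]] [[0.0263, -0.9996, 0.0124], [-0.9967, -0.0272, -0.0769], [0.0773, -0.0104, -0.997]] [-0.1248, 0.5238, 1.5123]
[[-0.0004, -0.9685, -0.2489, 0.0685], [1.0, -0.0004, -0.0003, 0.001], [0.0002, -0.2489, 0.9685, -0.1539], [0.0, 0.0, 0.0, 1.0]] [[324.4096714596376, 0.0, 286.98402981977597], [0.0, 324.4096714596376, 208.8668088178558], [0.0, 0.0, 1.0]]
```

View pics/top0.png

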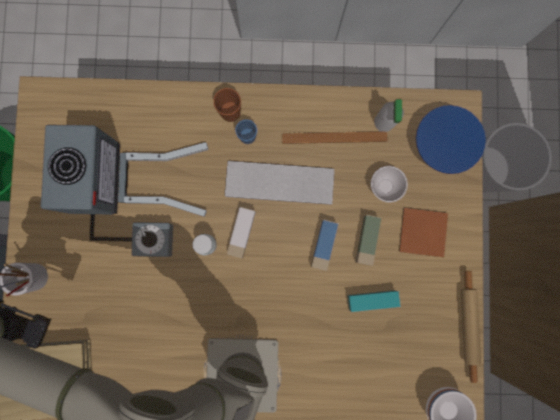

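View pics/side0.png

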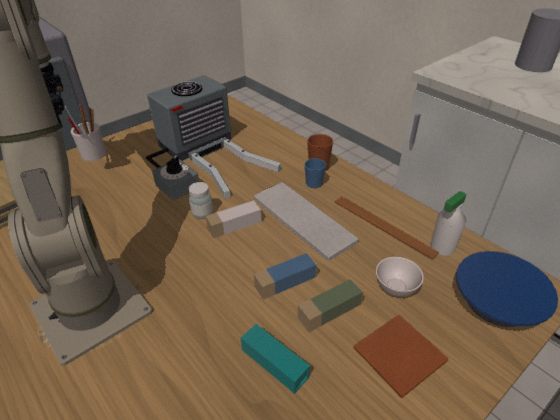

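The top view shows a white vase at (240,232), a blue one at (325,244), a grey-green one at (369,239) and a turquoise look-alike at (374,301). No terracotta tube is visible, so vase0 is absent. The board is at (280,182), the dryer stop near (123,180), the timer key at (150,238), the jar at (204,244) and the bowl at (389,184). I'll fit box models to colour masks in both views.

```bash
cat > h.py <<'E'
import cv2,numpy as np
from bench import r,vision
from scipy.optimize import minimize
def cams(): return {n:vision.camera(n) for n in("top","side")}
def proj(c,X):
    p=(c["R"]@np.atleast_2d(X).T).T+c["t"]; q=(c["intrinsics"]@p.T).T; return q[:,:2]/q[:,2:]
def ray(c,uv,z):
    d=c["R"].T@np.linalg.inv(c["intrinsics"])@np.array([*uv,1.]); o=-c["R"].T@c["t"]; return o+d*(z-o[2])/d[2]
def tri(cs,uvs):
    A=[];b=[]
    for c,uv in zip(cs,uvs):
        d=c["R"].T@np.linalg.inv(c["intrinsics"])@np.array([*uv,1.]); d/=np.linalg.norm(d); P=np.eye(3)-np.outer(d,d); A.append(P);b.append(P@-c["R"].T@c["t"])
    return np.linalg.lstsq(np.vstack(A),np.hstack(b),rcond=None)[0]
def corners(p,dims):
    x,y,z,a=p; s=np.array([[i,j,k] for i in(-.5,.5) for j in(-.5,.5) for k in(-.5,.5)])*dims
    R=np.array([[np.cos(a),-np.sin(a),0],[np.sin(a),np.cos(a),0],[0,0,1]]); return s@R.T+[x,y,z]
def hull(c,p,dims): return cv2.convexHull(proj(c,corners(p,dims)).astype(np.float32))[:,0]
def sil(c,p,dims):
    m=np.zeros((840,1120),np.uint8); cv2.fillConvexPoly(m,np.round((hull(c,p,dims)*2+.5)*16).astype(np.int32),255,shift=4); return m>0
def mask(c,seed,tol,box):
    lab=cv2.cvtColor(c["color"],cv2.COLOR_RGB2LAB).astype(float); u,v=map(int,seed)
    ref=np.median(lab[v-2:v+3,u-2:u+3].reshape(-1,3),0); d=lab-ref; d[...,0]*=.35
    m=(np.linalg.norm(d,axis=2)<tol).astype(np.uint8); w=np.zeros_like(m); w[max(0,v-box):v+box,max(0,u-box):u+box]=1
    n,l=cv2.connectedComponents(m*w); m=(l==l[v,u]).astype(np.uint8)
    m=cv2.morphologyEx(m,cv2.MORPH_CLOSE,np.ones((7,7),np.uint8))
    return cv2.resize(m,(1120,840),interpolation=cv2.INTER_NEAREST)>0
def fit(C,ms,p0,dims):
    def f(q):
        p=[q[0],q[1],q[2],q[3]*10]; s=0
        for n in ms:
            a=sil(C[n],p,dims); s+=(a^ms[n]).sum()/ms[n].sum()
        return s
    q=np.array(p0,float); q[3]/=10
    for k in (.02,.006):
        q=minimize(f,q,method="Nelder-Mead",options=dict(initial_simplex=np.vstack([q]+[q+k*e for e in np.eye(4)]),xatol=1e-4,fatol=1e-4,maxiter=250)).x
    return np.array([q[0],q[1],q[2],q[3]*10]),f(q)
E
cat > m.py <<'E'
from h import *
C=cams(); T=C["top"];S=C["side"]
for n in C: print(n,"cam at",(-C[n]["R"].T@C[n]["t"]).round(2))
V=(.125,.05,.05)
im={n:C[n]["color"][:,:,::-1].copy() for n in C}
for name,su,ss,tol,dims,z in[("white",(243,223),(241,217),22,V,.025),("blue",(326,236),(292,272),16,V,.025),("green",(370,231),(338,299),14,V,.025),("board",(280,182),(305,215),22,(.12,.36,.018),.009)]:
    ms={"top":mask(T,su,tol,70),"side":mask(S,ss,tol,70)}
    p,e=fit(C,ms,[*ray(T,su,z)[:2],z,0],dims)
    print(name,p.round(4),"err",round(e,3))
    if name!="board": print("  foot end", (p[:2]-.0975*np.array([np.cos(p[3]),np.sin(p[3])])).round(4))
    for n in C: cv2.polylines(im[n],[np.round(hull(C[n],p,dims)*16).astype(np.int32)],True,(0,0,255),1,shift=4)
a=cv2.resize(im["top"][120:330,90:440],None,fx=1.6,fy=1.6); b=cv2.resize(im["side"][140:400,140:400],None,fx=1,fy=1)
cv2.imwrite("pics/fit_top.png",cv2.resize(im["top"][130:320,100:420],None,fx=2.5,fy=2.5,interpolation=cv2.INTER_CUBIC))
cv2.imwrite("pics/fit_side.png",cv2.resize(im["side"][120:390,140:400],None,fx=2.2,fy=2.2,interpolation=cv2.INTER_CUBIC))
E
python3 m.py
```

```text
top cam at [ 0.41 -0.09  1.55]
side cam at [-0.07 -0.84  0.89]
white [ 0.4672  0.0114  0.0729 -0.2293] err 1.154
  foot end [0.3723 0.0335]
blue [ 0.4473 -0.263   0.0258 -0.2072] err 0.281
  foot end [ 0.3519 -0.243 ]
green [ 0.467  -0.4091  0.0295 -0.1678] err 0.569
  foot end [ 0.3708 -0.3928]
board [ 0.5669 -0.1508  0.0521  0.202 ] err 1.019
```

View pics/fit_top.png

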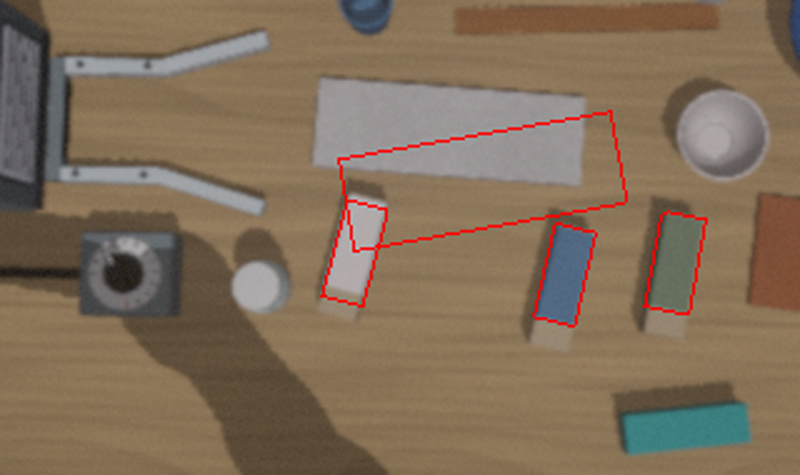

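View pics/fit_side.png

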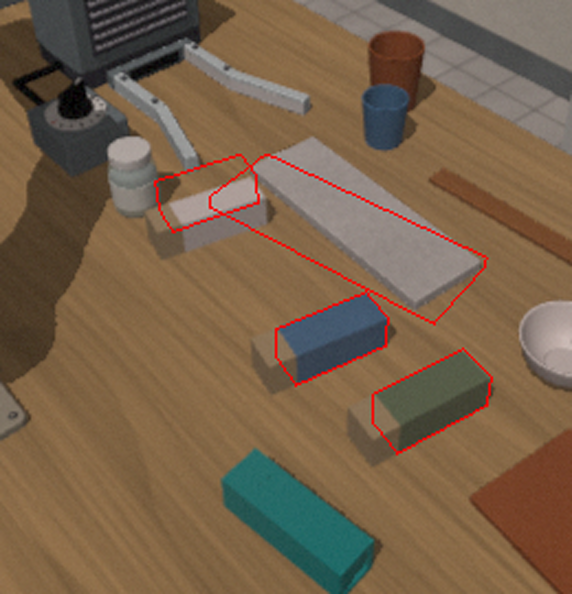

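Only two pieces match vase3's shape: grey-green at px (369,239), with the tan foot band, and turquoise at (374,301), with none. The crop confirms that grey-green is the one meant. The blue and green fits sit well on their vases. The masks for the white vase and the board leaked, so I'll redo those on chroma.

```bash
sed -i 's/def mask(c,seed,tol,box):/def mask(c,seed,tol,box,lw=.35,close=7):/; s/d\[...,0\]\*=.35/d[...,0]*=lw/; s/np.ones((7,7),np.uint8)/np.ones((close,close),np.uint8)/' h.py
cat > m2.py <<'E'
from h import *
C=cams(); T=C["top"];S=C["side"]
im={n:C[n]["color"][:,:,::-1].copy() for n in C}
for c,u in((T,(243,223)),(T,(280,182)),(S,(241,211)),(S,(305,215)),(T,(300,215))): print(cv2.cvtColor(c["color"],cv2.COLOR_RGB2LAB)[u[1],u[0]])
for name,su,ss,dims,z,a0 in[("white",(243,223),(241,211),(.125,.05,.05),.025,-.2),("board",(280,182),(305,215),(.12,.36,.018),.009,-.05)]:
    ms={"top":mask(T,su,11,70,.1,3),"side":mask(S,ss,11,70,.1,3)}
    for n in ms:
        k=cv2.resize(ms[n].astype(np.uint8),(560,420)); ctr,_=cv2.findContours(k,0,2); cv2.drawContours(im[n],ctr,-1,(0,255,0),1)
    for zz in (None,):
        p,e=fit(C,ms,[*ray(T,su,z)[:2],z,a0],dims)
        print(name,p.round(4),"err",round(e,3))
    for n in C: cv2.polylines(im[n],[np.round(hull(C[n],p,dims)*16).astype(np.int32)],True,(0,0,255),1,shift=4)
# dryer/board picks: crop px -> image
t=lambda u,v:(100+u/2.5,130+v/2.5); s=lambda u,v:(140+u/2.2,120+v/2.2)
for n,a,b in[("board+x+y",t(318,77),s(313,138)),("board+x-y",t(584,96),s(487,262)),("rail far mouth tip(outer top)",t(264,32),s(309,97)),("rail near mouth tip",t(263,214),s(193,166)),("key top",t(124,270),s(75,85)),("jar lid",t(262,284),s(130,152))]:
    print(n,tri([T,S],[a,b]).round(4), "top-ray z=.03",ray(T,a,.03).round(3))
top=cv2.resize(im["top"][140:270,200:350],None,fx=2.6,fy=2.6); sd=cv2.resize(im["side"][160:270,190:370],None,fx=2.2,fy=2.2)
o=np.zeros((600,800,3),np.uint8); o[:338,:390]=top; o[340:582,:396]=sd
o[:,400:800]=cv2.resize(im["top"][110:270,95:215],(400,533))[:, :][:600] if 0 else np.pad(cv2.resize(im["top"][130:270,100:220],(400,467)),((0,133),(0,0),(0,0)))
cv2.imwrite("pics/fit2.png",o)
E
python3 m2.py
```

```text
[179 131 128]
[157 129 129]
[168 134 132]
[148 131 132]
[130 132 147]
white [ 0.4813  0.0135  0.025  -0.237 ] err 0.752
board [ 0.6375 -0.1058  0.0109 -0.0427] err 0.199
board+x+y [0.7065 0.0708 0.0123] top-ray z=.03 [0.702 0.07  0.03 ]
board+x-y [ 0.6925 -0.2913  0.0147] top-ray z=.03 [ 0.686 -0.286  0.03 ]
rail far mouth tip(outer top) [0.7623 0.144  0.0267] top-ray z=.03 [0.76  0.144 0.03 ]
rail near mouth tip [0.5215 0.1357 0.0151] top-ray z=.03 [0.516 0.136 0.03 ]
key top [0.4364 0.291  0.1201] top-ray z=.03 [0.438 0.316 0.03 ]
jar lid [0.4227 0.1239 0.0982] top-ray z=.03 [0.424 0.134 0.03 ]
```

View pics/fit2.png

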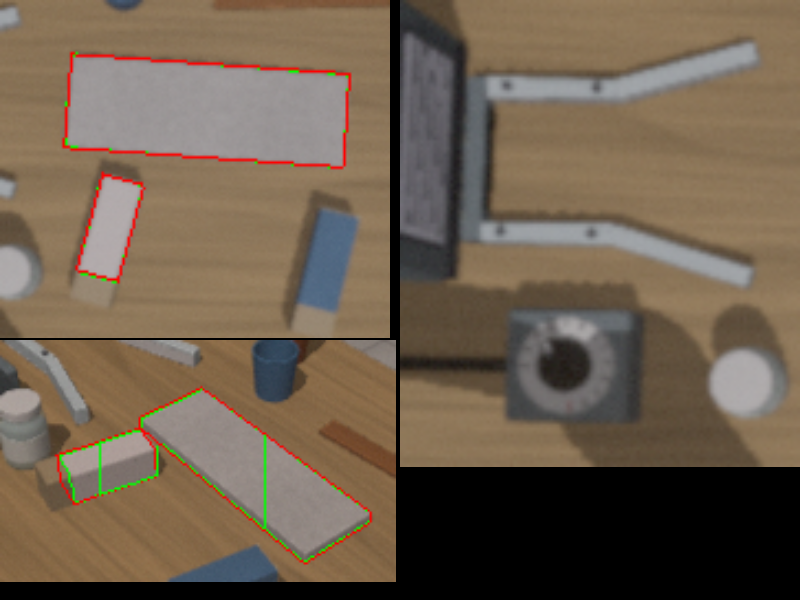

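Both fits now sit on their outlines, with centre heights of 25 mm for the white vase and 11 mm for the board, as they should be. The key top triangulates to (0.436, 0.291) and the jar lid to z = 0.098. I'll move to the white vase first.

Request:
drive_tool --series '[[[2.4, -4.2, 0.3], 0.56], [[2.4, -4.2, 0.3], 0.56], [[2.4, -4.2, 0.3], 0.56], [[2.4, -4.2, 0], 0.56], [[2.4, -4.2, 0], 0.56], [[2.4, -4.2, 0], 0.56], [[2.4, -4.2, 0], 0.56], [[2.4, -4.2, 0], 0.56], [[2.4, -4.2, 0], 0.56], [[2.4, -4.2, 0], 0.56]]' --hand 0

```text
time: 1.6
ee_pos: [0.4448, 0.1693, 0.2398]
eef_rot: [0.117, 0.993, 0.0, 0.0]
ft_force: [0.4, 0.4, 0.2]
width: 0.0868
grip_force: 0.0
```

Request:
drive_tool --series '[[[1.3, -4.1, 0], 0], [[1.3, -4.1, 0], 0], [[1.3, -4.1, 0], 0], [[1.4, -4.1, 0], 0], [[0, 0, -1], 0], [[0, 0, -1], 0], [[0, 0, 0], 0], [[0, 0, 0], 0], [[0, 0, 0], 0], [[0, 0, 0], 0]]'

```text
time: 2.85
ee_pos: [0.4973, 0.0069, 0.2198]
eef_rot: [0.117, 0.993, 0.0, 0.0]
ft_force: [0.3, -0.2, -0.6]
width: 0.0868
grip_force: 0.0
```

```bash
cat >> h.py <<'E'
from scipy.spatial.transform import Rotation as Ro
def wrist():
    s=r.read_state(); c=dict(vision.camera("wrist")); T=np.eye(4); T[:3,:3]=Ro.from_quat(s["eef_rot"]).as_matrix(); T[:3,3]=s["ee_pos"]
    W=np.linalg.inv(T@np.array(c["mount"])); c["R"]=W[:3,:3]; c["t"]=W[:3,3]; return c
V=(.125,.05,.05)
def vase_w(p0,tol=11,lw=.1,pic=None,box=200):
    c=wrist(); sd=proj(c,p0[:3])[0]; ms={"w":mask(c,sd,tol,box,lw,5)}
    C={"w":c}
    def f(q):
        a=sil(c,[q[0],q[1],p0[2],q[2]*10],V); return (a^ms["w"]).sum()/ms["w"].sum()
    q=np.array([p0[0],p0[1],p0[3]/10])
    for k in(.015,.005): q=minimize(f,q,method="Nelder-Mead",options=dict(initial_simplex=np.vstack([q]+[q+k*e for e in np.eye(3)]),xatol=1e-4,fatol=1e-4)).x
    p=np.array([q[0],q[1],p0[2],q[2]*10]); d=np.array([np.cos(p[3]),np.sin(p[3])])
    print("seed",sd.round(),"p",p.round(4),"err",round(f(q),3),"foot",(p[:2]-.0975*d).round(4),"grasp128",(p[:2]+.0305*d).round(4),"tool-y deg",round(np.degrees(p[3])+90,1))
    if pic:
        im=c["color"][:,:,::-1].copy(); cv2.polylines(im,[np.round(hull(c,p,V)*16).astype(np.int32)],True,(0,0,255),1,shift=4); cv2.imwrite(pic,im)
    s=r.read_state(); q=s["eef_rot"]; print("tool",np.round(s["ee_pos"],4),"y deg",round(2*np.degrees(np.arctan2(q[1],q[0]))-90,1))
    return p
E
python3 - <<'E'
from h import *
vase_w([.4813,.0135,.025,-.237],pic="pics/w1.png")
E
```

```text
seed [289. 174.] p [ 0.4805  0.0135  0.025  -0.234 ] err 0.02 foot [0.3857 0.0361] grasp128 [0.5102 0.0064] tool-y deg 76.6
tool [0.4972 0.0068 0.2198] y deg 76.5
```

View pics/w1.png

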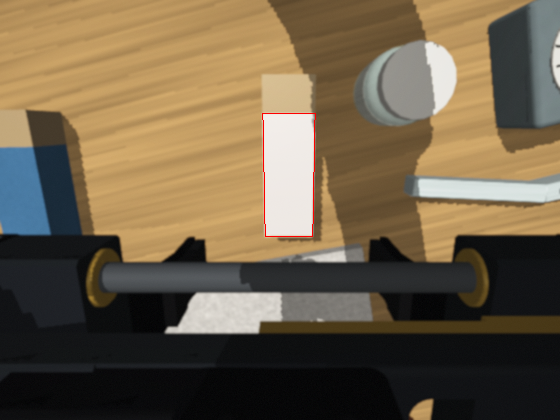

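The wrist picture shows the white vase spanning rows 74–237 at column 289, between the open jaws, with the fit lying exactly on it. I'll descend and grip.

Request:
drive_tool --series '[[[0.65, 0, 0], 0], [[0.65, 0, 0], 0], [[0, 0, -4], 0], [[0, 0, -4], 0], [[0, 0, -4], 0], [[0, 0, -4], 0], [[0, 0, -2.6], 0], [[0, 0, -1.3], 0], [[0, 0, -0.7], 0], [[0, 0, 0], 0]]'

```text
time: 4.15
ee_pos: [0.5105, 0.0067, 0.0139]
eef_rot: [0.117, 0.993, 0.0, 0.0]
ft_force: [-0.1, 0.3, 0.1]
width: 0.0873
grip_force: 0.0
```

Request:
drive_tool --series '[[[0, 0, 0], 0], [[0, 0, 0], 0], [[0, 0, 0], 0], [[0, 0, 0], 0], [[0, 0, 0], 0], [[0, 0, 0], 0], [[0, 0, 0], 0], [[0, 0, 0], 0], [[0, 0, 0], 0], [[0, 0, 0], 0]]' --hand 1 --newtons 10

```text
time: 5.4
ee_pos: [0.5102, 0.0066, 0.0137]
eef_rot: [0.117, 0.993, 0.0, 0.0]
ft_force: [-1.3, -1.9, 4.7]
width: 0.0499
grip_force: 10.0
```

Request:
drive_tool --series '[[[0.32, -0.08, 0.98], 0], [[0.32, -0.08, 0.98], 0], [[0.17, -0.04, 0.93], 0], [[0.17, -0.04, 0.93], 0], [[0.04, -0.01, 0.86], 0], [[0.04, -0.01, 0.86], 0], [[-0.09, 0.02, 0.75], 0], [[-0.09, 0.02, 0.75], 0], [[-0.19, 0.05, 0.63], 0], [[-0.19, 0.05, 0.63], 0]]'

```text
time: 6.65
ee_pos: [0.5149, 0.0056, 0.0969]
eef_rot: [0.117, 0.993, 0.0, -0.0]
ft_force: [0.6, -0.5, -3.3]
width: 0.0497
grip_force: 10.0
```

Request:
drive_tool --series '[[[-0.87, 0.21, 0.51], 0], [[-0.87, 0.21, 0.51], 0], [[-0.93, 0.22, 0.36], 0], [[-0.93, 0.22, 0.36], 0], [[-0.97, 0.23, 0.2], 0], [[-0.97, 0.23, 0.2], 0], [[-1.0, 0.24, 0.05], 0], [[-1.0, 0.24, 0.05], 0], [[-1.0, 0.24, -0.12], 0], [[-1.0, 0.24, -0.12], 0]]'

```text
time: 7.9
ee_pos: [0.4191, 0.0285, 0.1164]
eef_rot: [0.117, 0.993, 0.0, -0.0]
ft_force: [0.3, 0.1, -3.6]
width: 0.05
grip_force: 10.0
```

Run:
```python
from h import *
C=cams(); a=C["side"]["color"][150:290,130:330,::-1]; b=wrist()["color"][:,:,::-1]; 
o=np.zeros((420,760,3),np.uint8); o[:,200:]=b; o[:140,:200]=a; o[150:290,:200]=C["top"]["color"][170:310,160:360,::-1]
cv2.imwrite("pics/stand1.png",o)
```

```text
(no output)
```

View pics/stand1.png

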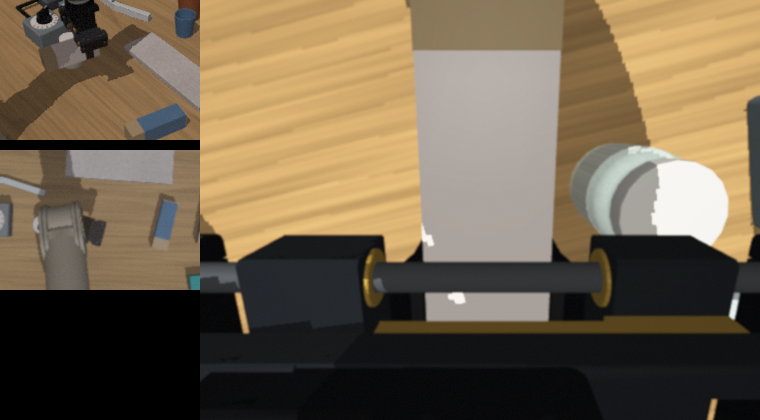

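The wrist and side views show the vase still horizontal in the jaws, with its foot towards the robot. A 10 N grip keeps it from pivoting. I'll go back forward, lower it, and ease the grip so it pivots.

Request:
drive_tool --series '[[[1.6, -0.4, 0], 0], [[1.6, -0.4, 0], 0], [[1.6, -0.4, 0], 0], [[1.6, -0.4, 0], 0], [[1.6, -0.4, 0], 0], [[1.6, -0.4, 0], 0], [[0, 0, -2], 0], [[0, 0, -2], 0], [[0, 0, -2], 0], [[0, 0, 0], 0]]'

```text
time: 9.3
ee_pos: [0.515, 0.0041, 0.0554]
eef_rot: [0.117, 0.993, -0.001, -0.001]
ft_force: [-0.6, -0.5, -1.7]
width: 0.0495
grip_force: 10.0
```

Request:
drive_tool --series '[[[0, 0, 0], 0], [[0, 0, 0], 0], [[0, 0, 0], 0], [[0, 0, 0], 0], [[0, 0, 0], 0], [[0, 0, 0], 0], [[0, 0, 0], 0], [[0, 0, 0], 0], [[0, 0, 0], 0], [[0, 0, 0], 0]]' --newtons 5

```text
time: 10.55
ee_pos: [0.5158, 0.0044, 0.0566]
eef_rot: [0.117, 0.993, 0.0, 0.0]
ft_force: [2.2, 0.1, 0.9]
width: 0.0496
grip_force: 5.0
```

Run:
```python
from h import *
s=r.read_state(); print(s["ft_force"],s["torque"])
C=cams(); cv2.imwrite("pics/stand2.png",cv2.resize(np.hstack([C["side"]["color"][150:290,180:330,::-1],wrist()["color"][:280:2,::2,::-1]]),None,fx=1.7,fy=1.7))
```

```text
[2.19318055 0.12110506 0.90007035] [ 0.04016339 -0.36925327 -0.04225498]
```

View pics/stand2.png

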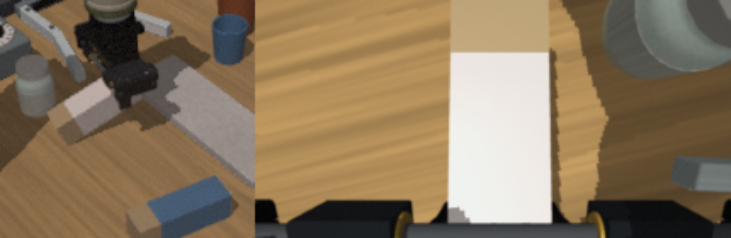

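The side view now shows the vase tilted with its foot edge on the bench, so a 5 N grip lets it pivot. I'll carry on the arc about the foot edge at 4 N.

Request:
drive_tool --series '[[[-0.58, 0.14, 0.83], 0], [[-0.58, 0.14, 0.83], 0], [[-0.7, 0.17, 0.73], 0], [[-0.7, 0.17, 0.73], 0], [[-0.8, 0.19, 0.6], 0], [[-0.8, 0.19, 0.6], 0], [[-0.88, 0.21, 0.46], 0], [[-0.88, 0.21, 0.46], 0], [[-0.95, 0.23, 0.3], 0], [[-0.95, 0.23, 0.3], 0]]' --newtons 4

```text
time: 11.95
ee_pos: [0.4369, 0.0233, 0.1152]
eef_rot: [0.117, 0.993, 0.0, 0.0]
ft_force: [0.4, 0.5, 0.2]
width: 0.0503
grip_force: 4.0
```

Run:
```python
from h import *
s=r.read_state(); print(s["ft_force"],s["torque"])
C=cams(); cv2.imwrite("pics/stand3.png",cv2.resize(np.hstack([C["side"]["color"][150:290,180:330,::-1],wrist()["color"][:280:2,::2,::-1]]),None,fx=1.7,fy=1.7))
```

```text
[0.42589631 0.5448352  0.15926883] [ 0.01616181 -0.3423919  -0.00162731]
```

View pics/stand3.png

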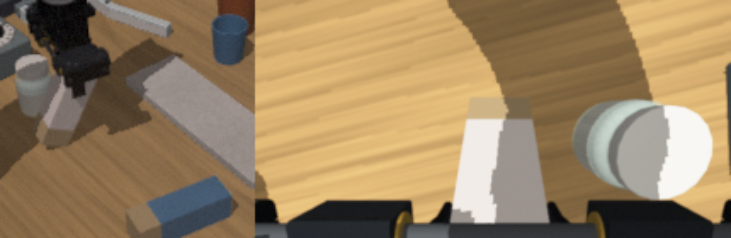

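The views show the vase about two-thirds upright, with the foot on the bench. I'll finish the arc.

Request:
drive_tool --series '[[[-0.65, 0.16, 0.11], 0], [[-0.65, 0.16, 0.11], 0], [[-0.65, 0.16, 0.11], 0], [[-0.59, 0.14, 0.01], 0], [[-0.59, 0.14, 0.01], 0], [[-0.59, 0.14, 0.01], 0], [[-0.59, 0.14, -0.07], 0], [[-0.59, 0.14, -0.07], 0], [[-0.59, 0.14, -0.07], 0], [[0, 0, 0], 0]]'

```text
time: 13.35
ee_pos: [0.382, 0.0365, 0.1163]
eef_rot: [0.117, 0.993, 0.0, -0.0]
ft_force: [-0.4, 0.9, -0.0]
width: 0.0499
grip_force: 4.0
```

Run:
```python
from h import *
s=r.read_state(); print(s["ft_force"],s["torque"])
C=cams(); cv2.imwrite("pics/stand4.png",cv2.resize(np.hstack([C["side"]["color"][150:290,180:330,::-1],wrist()["color"][:280:2,::2,::-1]]),None,fx=1.7,fy=1.7))
```

```text
[-0.37332068  0.92519319 -0.03176956] [ 0.15091116  0.29680572 -0.00211231]
```

View pics/stand4.png

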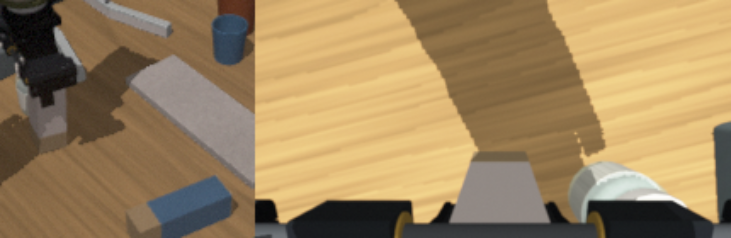

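```bash
cat >> h.py <<'E'
def predfoot(zb=0.):
    c=wrist(); s=r.read_state(); R=Ro.from_quat(s["eef_rot"]).as_matrix(); p=np.array(s["ee_pos"]); xa=R[:,0]  # toward robot
    g=p-.011*R[:,2]
    for th in(-10,-5,0,5,10,15,20,30): # lean, foot behind (toward robot) positive
        t=np.radians(th); ax=np.array([0,0,-1])*np.cos(t)+xa*np.sin(t); n=xa*np.cos(t)+np.array([0,0,1])*np.sin(t)
        e=g+ax*.128+n*.025; b=e-ax*.035; print(th,"foot edge row",proj(c,e)[0].round(1),"band row",proj(c,b)[0].round(1),"edge z",e[2].round(4), "foot far edge z",(e-.05*n)[2].round(4))
    return c
E
python3 - <<'E'
from h import *
c=predfoot(); col=c["color"][140:240,270:300].mean(1); print(np.c_[np.arange(140,240,3),col[::3].round()].astype(int).tolist())
E
```

```text
-10 foot edge row [285.9 204.4] band row [285.7 207.2] edge z -0.003 foot far edge z 0.0057
-5 foot edge row [285.8 191.6] band row [285.7 196.8] edge z -0.0023 foot far edge z 0.002
0 foot edge row [285.8 178.9] band row [285.6 186.5] edge z -0.0006 foot far edge z -0.0006
5 foot edge row [285.8 166.2] band row [285.6 176.2] edge z 0.0021 foot far edge z -0.0023
10 foot edge row [285.8 153.3] band row [285.6 166. ] edge z 0.0057 foot far edge z -0.003
15 foot edge row [285.7 140.3] band row [285.5 155.9] edge z 0.0102 foot far edge z -0.0027
20 foot edge row [285.7 127.3] band row [285.5 145.9] edge z 0.0157 foot far edge z -0.0014
30 foot edge row [285.6 100.5] band row [285.4 126.1] edge z 0.0291 foot far edge z 0.0041
[[140, 142, 112, 72], [143, 142, 113, 72], [146, 144, 115, 73], [149, 143, 114, 72], [152, 143, 113, 72], [155, 142, 112, 72], [158, 142, 113, 72], [161, 142, 113, 72], [164, 142, 113, 72], [167, 146, 116, 74], [170, 150, 119, 76], [173, 153, 121, 77], [176, 147, 117, 76], [179, 112, 96, 71], [182, 111, 95, 71], [185, 111, 95, 71], [188, 116, 101, 78], [191, 144, 136, 130], [194, 145, 137, 132], [197, 145, 137, 133], [200, 145, 137, 132], [203, 146, 137, 133], [206, 145, 137, 133], [209, 145, 137, 133], [212, 145, 137, 133], [215, 145, 137, 133], [218, 145, 137, 133], [221, 145, 137, 133], [224, 145, 137, 133], [227, 145, 137, 132], [230, 145, 137, 133], [233, 145, 137, 133], [236, 145, 137, 133], [239, 145, 137, 133]]
```

The foot edge is at row 178 and the band at row 189, against predictions of 179 and 186 for upright, so the vase stands upright. I'll firm the grip, lift and carry it to the board's +y end.

Request:
drive_tool --series '[[[0, 0, 0], 0], [[0, 0, 0], 0], [[0, 0, 1.5], 0], [[0, 0, 2], 0], [[4.3, -0.45, 0], 2], [[4.3, -0.45, 0], 2], [[4.3, -0.45, 0], 2], [[4.3, -0.45, 0], 2], [[4.3, -0.45, 0], 2], [[3.5, -0.45, 0], 1]]' --newtons 22

```text
time: 14.8
ee_pos: [0.634, 0.0092, 0.1505]
eef_rot: [0.021, 1.0, -0.0, -0.0]
ft_force: [-0.2, -0.3, -2.4]
width: 0.0499
grip_force: 22.0
```

```bash
cat > b.py <<'E'
from h import *
import sys
# board fit from the top view along corner edges; off: offsets along board
C=cams(); T=C["top"]; p0=[float(x) for x in sys.argv[1].split(",")]
m=mask(T,proj(T,[p0[0]+.03,p0[1]+float(sys.argv[2]),.018])[0],11,90,.1,3)
def f(q):
    a=sil(T,[q[0],q[1],.009,q[2]*10],(.12,.36,.018)); return (a^m).sum()/m.sum()
q=np.array([p0[0],p0[1],p0[2]/10])
for k in(.02,.005): q=minimize(f,q,method="Nelder-Mead",options=dict(initial_simplex=np.vstack([q]+[q+k*e for e in np.eye(3)]),xatol=1e-4,fatol=1e-4)).x
a=q[2]*10; print("board",q[:2].round(4),"yaw",a.round(4),"err",f(q).round(3)); 
for o in(.115,.02,-.075,-.18): print(o,(q[:2]+o*np.array([-np.sin(a),np.cos(a)])).round(4))
im=T["color"][:,:,::-1].copy(); cv2.polylines(im,[np.round(hull(T,[q[0],q[1],.009,a],(.12,.36,.018))*16).astype(np.int32)],True,(0,0,255),1,shift=4); cv2.imwrite("pics/b.png",im)
s=r.read_state(); qq=s["eef_rot"]; print("tool",np.round(s["ee_pos"],4),"ydeg",round(2*np.degrees(np.arctan2(qq[1],qq[0]))-90,1),s["width"],s["ft_force"].round(1))
E
python3 b.py .6375,-.1058,-.0427 -.12; python3 -c "
from h import *
c=predfoot(); col=c['color'][140:240,270:300].mean(1); print(np.c_[np.arange(140,240,3),col[::3].round()].astype(int).tolist())"
```

```text
board [ 0.6379 -0.1057] yaw -0.0475 err 0.365
0.115 [0.6434 0.0092]
0.02 [ 0.6389 -0.0857]
-0.075 [ 0.6343 -0.1806]
-0.18 [ 0.6294 -0.2855]
tool [0.6349 0.0086 0.1501] ydeg 87.6 0.05000060654873887 [-0.6  0.2 -3.7]
-10 foot edge row [286.  202.2] band row [285.8 204.8] edge z 0.0307 foot far edge z 0.0393
-5 foot edge row [286.  189.4] band row [285.8 194.3] edge z 0.0314 foot far edge z 0.0357
0 foot edge row [286.  176.7] band row [285.8 183.9] edge z 0.0331 foot far edge z 0.0331
5 foot edge row [286.  163.8] band row [285.7 173.6] edge z 0.0358 foot far edge z 0.0314
10 foot edge row [286.  150.9] band row [285.7 163.3] edge z 0.0395 foot far edge z 0.0307
15 foot edge row [285.9 137.9] band row [285.7 153.1] edge z 0.044 foot far edge z 0.031
20 foot edge row [285.9 124.7] band row [285.6 143. ] edge z 0.0495 foot far edge z 0.0323
30 foot edge row [285.8  97.7] band row [285.5 123. ] edge z 0.0629 foot far edge z 0.0378
[[140, 200, 161, 102], [143, 178, 159, 135], [146, 219, 215, 208], [149, 220, 216, 209], [152, 222, 217, 210], [155, 218, 214, 207], [158, 218, 214, 207], [161, 219, 215, 208], [164, 221, 217, 210], [167, 222, 218, 212], [170, 220, 216, 209], [173, 219, 215, 208], [176, 213, 207, 199], [179, 143, 124, 92], [182, 140, 120, 88], [185, 141, 120, 88], [188, 148, 128, 96], [191, 181, 171, 162], [194, 181, 172, 166], [197, 181, 172, 166], [200, 181, 172, 166], [203, 181, 172, 166], [206, 181, 172, 166], [209, 181, 172, 166], [212, 181, 172, 166], [215, 181, 172, 166], [218, 181, 172, 166], [221, 181, 172, 166], [224, 182, 172, 166], [227, 181, 172, 166], [230, 181, 172, 166], [233, 181, 172, 166], [236, 181, 172, 166], [239, 181, 172, 166]]
```

Request:
drive_tool --series '[[[0.8, 0.05, 0], 0], [[0, 0, -0.5], 0], [[0, 0, -0.5], 0], [[0, 0, -0.3], 0], [[0, 0, -0.2], 0], [[0, 0, 0], 0], [[0, 0, 0], 0], [[0, 0, 0], 0], [[0, 0, 0], 0], [[0, 0, 0], 0]]'

```text
time: 16.2
ee_pos: [0.6407, 0.0098, 0.1365]
eef_rot: [0.022, 1.0, 0.0, 0.0]
ft_force: [0.9, -0.1, -3.0]
width: 0.05
grip_force: 22.0
```

Request:
drive_tool --series '[[[0, 0, 0], 0], [[0, 0, 0], 0], [[0, 0, 0], 0], [[0, 0, 0], 0], [[0, 0, 1.5], 0], [[0, 0, 3], 0], [[0, 0, 4], 0], [[0, 0, 4], 0], [[-2.5, -4, 0], -2], [[-2.5, -5, 0], -2]]' --hand 0

```text
time: 17.45
ee_pos: [0.5905, -0.0804, 0.263]
eef_rot: [0.056, 0.998, 0.0, 0.001]
ft_force: [0.0, -1.2, -0.6]
width: 0.0869
grip_force: 0.0
```

Request:
drive_tool --series '[[[-2.5, -3.75, 0], -1.1], [[-2.5, -3.75, 0], -1.1], [[-2.5, -3.75, -1], -1.1], [[-2.5, -3.75, -1.6], -1.1], [[-2.5, -3.75, -1.7], -1.1], [[0, 0, 0], 0], [[0, 0, 0], 0], [[0, 0, 0], 0], [[0, 0, 0], 0], [[0, 0, 0], 0]]'

```text
time: 18.7
ee_pos: [0.466, -0.2673, 0.2186]
eef_rot: [0.104, 0.995, 0.0, 0.0]
ft_force: [0.5, 0.0, -0.6]
width: 0.0871
grip_force: 0.0
```

Run:
```python
from h import *
vase_w([.4473,-.263,.025,-.207],tol=16,lw=.3,pic="pics/w2.png")
C=cams(); a=C["side"]["color"][100:290,180:420,::-1]; b=cv2.imread("pics/w2.png")[::2,::2]
o=np.zeros((400,280,3),np.uint8); o[:190,:240]=a; o[190:]=b; cv2.imwrite("pics/v2.png",cv2.resize(o,None,fx=1.5,fy=1.5))
```

```text
seed [286. 173.] p [ 0.4481 -0.2625  0.025  -0.2275] err 0.041 foot [ 0.3531 -0.2405] grasp128 [ 0.4778 -0.2694] tool-y deg 77.0
tool [ 0.4659 -0.2674  0.2185] y deg 78.1
```

View pics/v2.png

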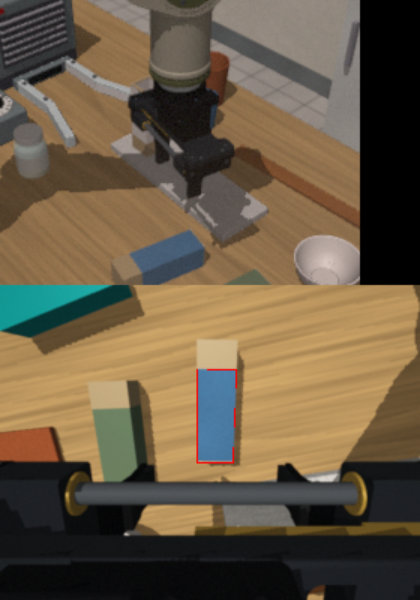

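The blue vase's fit lies exactly on it, at column 286 and rows 82–178 of the full-size wrist view. The white vase is hidden behind the arm in the side view. I'll grip and tip the blue one with a light grip.

Request:
drive_tool --series '[[[0.6, -0.1, 0], -0.5], [[0.6, -0.1, -2], -0.5], [[0, 0, -4], 0], [[0, 0, -4], 0], [[0, 0, -4], 0], [[0, 0, -3], 0], [[0, 0, -2], 0], [[0, 0, -1], 0], [[0, 0, -0.45], 0], [[0, 0, 0], 0]]'

```text
time: 20.1
ee_pos: [0.4781, -0.2699, 0.0145]
eef_rot: [0.113, 0.994, -0.0, 0.0]
ft_force: [0.4, -0.1, 0.6]
width: 0.087
grip_force: 0.0
```

Request:
drive_tool --series '[[[0, 0, 0], 0], [[0, 0, 0], 0], [[0, 0, 0], 0], [[0, 0, 0], 0], [[0, 0, 0], 0], [[0, 0, 0], 0], [[0, 0, 0], 0], [[0, 0, 0], 0], [[0, 0, 0], 0], [[0, 0, 0], 0]]' --hand 1 --newtons 4

```text
time: 21.35
ee_pos: [0.4777, -0.2697, 0.014]
eef_rot: [0.113, 0.994, 0.0, 0.0]
ft_force: [-0.7, 1.0, 1.6]
width: 0.0502
grip_force: 4.0
```

Request:
drive_tool --series '[[[-0.07, 0.02, 0.98], 0], [[-0.07, 0.02, 0.98], 0], [[-0.22, 0.05, 0.93], 0], [[-0.22, 0.05, 0.93], 0], [[-0.35, 0.08, 0.86], 0], [[-0.35, 0.08, 0.86], 0], [[-0.48, 0.11, 0.75], 0], [[-0.48, 0.11, 0.75], 0], [[-0.58, 0.14, 0.63], 0], [[-0.58, 0.14, 0.63], 0]]'

```text
time: 22.6
ee_pos: [0.4432, -0.2616, 0.0973]
eef_rot: [0.113, 0.994, 0.0, -0.0]
ft_force: [0.4, 0.3, -2.7]
width: 0.0498
grip_force: 4.0
```

Request:
drive_tool --series '[[[-0.87, 0.2, 0.5], 0], [[-0.87, 0.2, 0.5], 0], [[-0.93, 0.21, 0.36], 0], [[-0.93, 0.21, 0.36], 0], [[-0.97, 0.22, 0.19], 0], [[-0.97, 0.22, 0.19], 0], [[-1.0, 0.23, 0.04], 0], [[-1.0, 0.23, 0.04], 0], [[-1.0, 0.23, -0.12], 0], [[-1.0, 0.23, -0.12], 0]]'

```text
time: 23.85
ee_pos: [0.3474, -0.2396, 0.1161]
eef_rot: [0.113, 0.994, 0.0, -0.0]
ft_force: [-0.2, 0.6, 0.7]
width: 0.0497
grip_force: 4.0
```

```bash
cat > t.py <<'E'
from h import *
c=predfoot(); col=c['color'][60:250,270:300].mean(1); print([(int(v),*x) for v,x in zip(range(60,250,6),col[::6].astype(int).tolist())])
cv2.imwrite("pics/t.png",c["color"][:,:,::-1])
s=r.read_state(); print("tool",np.round(s["ee_pos"],4),s["width"],s["ft_force"].round(1))
E
python3 t.py
```

```text
-10 foot edge row [285.8 202.7] band row [285.6 205.3] edge z -0.0036 foot far edge z 0.005
-5 foot edge row [285.8 190. ] band row [285.6 194.9] edge z -0.0029 foot far edge z 0.0014
0 foot edge row [285.7 177.2] band row [285.6 184.5] edge z -0.0012 foot far edge z -0.0012
5 foot edge row [285.7 164.4] band row [285.5 174.2] edge z 0.0015 foot far edge z -0.0029
10 foot edge row [285.7 151.5] band row [285.5 164. ] edge z 0.0052 foot far edge z -0.0036
15 foot edge row [285.7 138.5] band row [285.5 153.8] edge z 0.0097 foot far edge z -0.0033
20 foot edge row [285.6 125.4] band row [285.4 143.7] edge z 0.0152 foot far edge z -0.002
30 foot edge row [285.5  98.5] band row [285.3 123.9] edge z 0.0286 foot far edge z 0.0035
[(60, 189, 151, 96), (66, 211, 171, 109), (72, 200, 162, 103), (78, 202, 163, 104), (84, 206, 166, 106), (90, 201, 162, 103), (96, 207, 167, 107), (102, 209, 169, 108), (108, 206, 166, 106), (114, 213, 173, 111), (120, 215, 175, 112), (126, 213, 173, 111), (132, 216, 176, 112), (138, 210, 171, 109), (144, 214, 174, 112), (150, 209, 170, 108), (156, 217, 176, 113), (162, 221, 181, 116), (168, 212, 172, 111), (174, 153, 130, 96), (180, 152, 130, 96), (186, 87, 108, 127), (192, 57, 95, 127), (198, 57, 94, 126), (204, 57, 94, 125), (210, 56, 93, 125), (216, 57, 94, 126), (222, 57, 94, 126), (228, 57, 95, 127), (234, 57, 94, 126), (240, 57, 95, 127), (246, 57, 94, 126)]
tool [ 0.3461 -0.2394  0.1158] 0.049932760548659534 [-2.  -0.1  3.6]
```

The blue vase stands upright, with its foot edge at row ~173 and band at row ~186. Now I'll lift and carry it.

Request:
drive_tool --series '[[[0, 0, 0], 0], [[0, 0, 0], 0], [[0, 0, 1.5], 0], [[0, 0, 2], 0], [[4.8, 2.6, 0], 2], [[4.8, 2.6, 0], 2], [[4.8, 2.6, 0], 2], [[4.8, 2.6, 0], 2], [[4.8, 2.5, 0], 2], [[4.2, 2.5, 0], 0]]' --newtons 22

```text
time: 25.15
ee_pos: [0.6319, -0.0845, 0.1502]
eef_rot: [0.025, 1.0, -0.0, -0.001]
ft_force: [0.2, 0.0, -2.2]
width: 0.0498
grip_force: 22.0
```

```bash
python3 t.py | tail -2;  python3 b.py .6375,-.1058,-.0427 -.14
```

```text
[(60, 188, 150, 96), (66, 196, 157, 100), (72, 201, 161, 102), (78, 204, 164, 104), (84, 192, 154, 97), (90, 192, 154, 97), (96, 188, 151, 95), (102, 181, 144, 91), (108, 191, 153, 97), (114, 190, 152, 96), (120, 192, 153, 97), (126, 179, 142, 89), (132, 195, 156, 99), (138, 190, 152, 96), (144, 187, 170, 148), (150, 218, 214, 207), (156, 213, 209, 202), (162, 214, 209, 203), (168, 217, 212, 205), (174, 171, 159, 139), (180, 139, 119, 86), (186, 127, 118, 100), (192, 52, 86, 116), (198, 52, 86, 115), (204, 51, 85, 114), (210, 51, 85, 114), (216, 51, 85, 114), (222, 51, 85, 114), (228, 51, 86, 115), (234, 51, 86, 115), (240, 51, 86, 115), (246, 52, 86, 115)]
tool [ 0.6361 -0.0785  0.1493] 0.050038045482163056 [-1.6  7.9 -2.3]
board [ 0.6373 -0.1143] yaw -0.0436 err 0.538
0.115 [6.423e-01 6.000e-04]
0.02 [ 0.6381 -0.0943]
-0.075 [ 0.634  -0.1892]
-0.18 [ 0.6294 -0.2941]
tool [ 0.6317 -0.0832  0.1494] ydeg 87.3 0.04995931242139193 [-1.  -0.6 -3. ]
```

Request:
drive_tool --series '[[[0.6, -0.2, 0], 0], [[0, 0, 0], 0], [[0, 0, -0.5], 0], [[0, 0, -0.5], 0], [[0, 0, -0.3], 0], [[0, 0, -0.1], 0], [[0, 0, 0], 0], [[0, 0, 0], 0], [[0, 0, 0], 0], [[0, 0, 0], 0]]'

```text
time: 26.55
ee_pos: [0.6363, -0.0879, 0.1374]
eef_rot: [0.026, 1.0, 0.0, 0.0]
ft_force: [-0.9, -0.6, -2.6]
width: 0.0502
grip_force: 22.0
```

Request:
drive_tool --series '[[[0, 0, 0], 0], [[0, 0, 0], 0], [[0, 0, 0], 0], [[0, 0, 0], 0], [[0, 0, 1.5], 0], [[0, 0, 3], 0], [[0, 0, 4], 0], [[0, 0, 4], 0], [[-2.5, -5, 0], -1.5], [[-2.5, -5, 0], -1.5]]' --hand 0

```text
time: 27.8
ee_pos: [0.586, -0.189, 0.2641]
eef_rot: [0.052, 0.999, -0.0, 0.001]
ft_force: [1.5, -1.5, 0.3]
width: 0.0871
grip_force: 0.0
```

Request:
drive_tool --series '[[[-2.5, -5, 0], -1.5], [[-2.5, -5, 0], -1.5], [[-2.5, -4.7, -1], -1.0], [[-2, -2, -1.6], 0], [[0, 0, -1.7], 0], [[0, 0, 0], 0], [[0, 0, 0], 0], [[0, 0, 0], 0], [[0, 0, 0], 0], [[0, 0, 0], 0]]'

```text
time: 29.05
ee_pos: [0.4914, -0.3548, 0.2196]
eef_rot: [0.087, 0.996, 0.0, 0.0]
ft_force: [0.2, 1.5, 0.5]
width: 0.0873
grip_force: 0.0
```

Run:
```python
from h import *
vase_w([.467,-.4091,.025,-.168],tol=13,lw=.3,pic="pics/w3.png")
C=cams(); a=C["side"]["color"][100:290,180:420,::-1]; b=cv2.imread("pics/w3.png")[::2,::2]; t=C["top"]["color"][120:330,110:430,::-1]
o=np.zeros((400,600,3),np.uint8); o[:190,:240]=a; o[190:,:280]=b; o[:210,280:]=t; cv2.imwrite("pics/v3.png",cv2.resize(o,None,fx=1.33,fy=1.33))
```

```text
seed [233. 177.] p [ 0.4683 -0.4063  0.025  -0.1762] err 0.111 foot [ 0.3723 -0.3892] grasp128 [ 0.4983 -0.4117] tool-y deg 79.9
tool [ 0.4914 -0.3548  0.2195] y deg 80.0
```

View pics/v3.png

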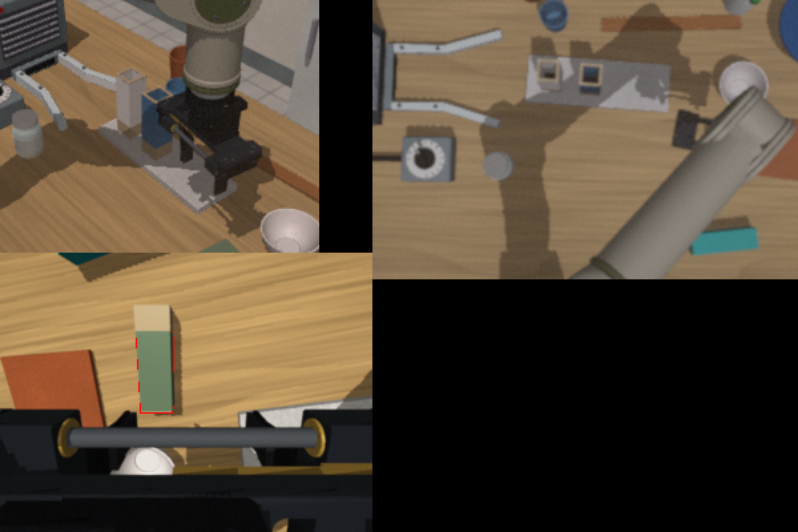

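Both placed vases stand, at px (549,70) and (590,75) of the top inset. I'll centre over the green vase and refine.

Request:
drive_tool --series '[[[-0.3, -2.8, 0], 0], [[-0.3, -2.8, 0], 0], [[0, 0, 0], 0], [[0, 0, 0], 0], [[0, 0, 0], 0], [[0, 0, 0], 0], [[0, 0, 0], 0], [[0, 0, 0], 0], [[0, 0, 0], 0], [[0, 0, 0], 0]]'

```text
time: 30.45
ee_pos: [0.4852, -0.4109, 0.2194]
eef_rot: [0.087, 0.996, 0.0, -0.0]
ft_force: [0.5, -0.4, -0.3]
width: 0.0873
grip_force: 0.0
```

Run:
```python
from h import *
for tol in (13,18,23): vase_w([.467,-.409,.025,-.17],tol=tol,lw=.2,pic=f"pics/w4_{tol}.png")
```

```text
seed [285. 173.] p [ 0.468  -0.4059  0.025  -0.1667] err 0.03 foot [ 0.3719 -0.3897] grasp128 [ 0.4981 -0.4109] tool-y deg 80.5
tool [ 0.4852 -0.4109  0.2194] y deg 80.0
seed [285. 173.] p [ 0.4674 -0.4057  0.025  -0.1698] err 0.02 foot [ 0.3713 -0.3892] grasp128 [ 0.4975 -0.4109] tool-y deg 80.3
tool [ 0.4852 -0.4109  0.2193] y deg 80.0
seed [285. 173.] p [ 0.4358 -0.3998  0.025  -0.1684] err 0.295 foot [ 0.3396 -0.3834] grasp128 [ 0.4658 -0.4049] tool-y deg 80.3
tool [ 0.4852 -0.4109  0.2194] y deg 80.0
```

Request:
drive_tool --series '[[[0.6, 0, 0], 0.3], [[0.65, 0, -2], 0], [[0, 0, -4], 0], [[0, 0, -4], 0], [[0, 0, -4], 0], [[0, 0, -3], 0], [[0, 0, -2], 0], [[0, 0, -1], 0], [[0, 0, -0.5], 0], [[0, 0, 0], 0]]'

```text
time: 31.85
ee_pos: [0.4981, -0.4111, 0.0149]
eef_rot: [0.084, 0.996, -0.0, 0.0]
ft_force: [0.6, 0.2, 0.1]
width: 0.0869
grip_force: 0.0
```

Request:
drive_tool --series '[[[0, 0, 0], 0], [[0, 0, 0], 0], [[0, 0, 0], 0], [[0, 0, 0], 0], [[0, 0, 0], 0], [[0, 0, 0], 0], [[0, 0, 0], 0], [[0, 0, 0], 0], [[0, 0, 0], 0], [[0, 0, 0], 0]]' --hand 1 --newtons 4

```text
time: 33.1
ee_pos: [0.4978, -0.411, 0.0144]
eef_rot: [0.084, 0.996, -0.0, 0.0]
ft_force: [0.4, -0.5, 1.8]
width: 0.05
grip_force: 4.0
```

Request:
drive_tool --series '[[[-0.07, 0.01, 0.98], 0], [[-0.07, 0.01, 0.98], 0], [[-0.22, 0.04, 0.93], 0], [[-0.22, 0.04, 0.93], 0], [[-0.35, 0.06, 0.86], 0], [[-0.35, 0.06, 0.86], 0], [[-0.49, 0.08, 0.75], 0], [[-0.49, 0.08, 0.75], 0], [[-0.59, 0.1, 0.63], 0], [[-0.59, 0.1, 0.63], 0]]'

```text
time: 34.35
ee_pos: [0.4629, -0.405, 0.0977]
eef_rot: [0.084, 0.996, 0.0, -0.0]
ft_force: [-0.0, -0.3, -2.2]
width: 0.0498
grip_force: 4.0
```

Request:
drive_tool --series '[[[-0.88, 0.15, 0.5], 0], [[-0.88, 0.15, 0.5], 0], [[-0.95, 0.16, 0.36], 0], [[-0.95, 0.16, 0.36], 0], [[-0.99, 0.17, 0.19], 0], [[-0.99, 0.17, 0.19], 0], [[-1.0, 0.17, 0.04], 0], [[-1.0, 0.17, 0.04], 0], [[-1.0, 0.17, -0.12], 0], [[-1.0, 0.17, -0.12], 0]]'

```text
time: 35.6
ee_pos: [0.3661, -0.3885, 0.1165]
eef_rot: [0.084, 0.996, 0.0, -0.0]
ft_force: [1.0, 0.2, 0.7]
width: 0.0502
grip_force: 4.0
```

```bash
python3 t.py
```

```text
-10 foot edge row [285.6 202.4] band row [285.4 205.1] edge z -0.0031 foot far edge z 0.0055
-5 foot edge row [285.6 189.7] band row [285.4 194.6] edge z -0.0024 foot far edge z 0.0019
0 foot edge row [285.6 176.9] band row [285.4 184.2] edge z -0.0007 foot far edge z -0.0008
5 foot edge row [285.6 164.1] band row [285.3 173.9] edge z 0.002 foot far edge z -0.0024
10 foot edge row [285.5 151.2] band row [285.3 163.6] edge z 0.0056 foot far edge z -0.0031
15 foot edge row [285.5 138.2] band row [285.3 153.5] edge z 0.0102 foot far edge z -0.0028
20 foot edge row [285.5 125. ] band row [285.2 143.4] edge z 0.0156 foot far edge z -0.0015
30 foot edge row [285.4  98.1] band row [285.1 123.5] edge z 0.0291 foot far edge z 0.004
[(60, 37, 198, 194), (66, 36, 198, 193), (72, 36, 197, 192), (78, 30, 172, 168), (84, 16, 86, 84), (90, 78, 82, 61), (96, 121, 95, 60), (102, 122, 96, 60), (108, 118, 92, 58), (114, 123, 96, 61), (120, 116, 91, 57), (126, 158, 126, 79), (132, 195, 157, 100), (138, 203, 164, 104), (144, 207, 168, 108), (150, 224, 183, 118), (156, 218, 178, 114), (162, 216, 176, 113), (168, 225, 185, 120), (174, 163, 139, 100), (180, 155, 133, 97), (186, 130, 124, 91), (192, 84, 101, 75), (198, 84, 101, 75), (204, 84, 101, 75), (210, 83, 101, 75), (216, 84, 101, 75), (222, 84, 101, 75), (228, 84, 101, 75), (234, 83, 101, 75), (240, 83, 101, 75), (246, 84, 101, 75)]
tool [ 0.3646 -0.3884  0.1163] 0.049824614077918994 [-1.4  0.3  1. ]
```

Upright. I'll check the board before carrying.

```bash
python3 b.py .6375,-.1058,-.0427 -.1
```

```text
board [ 0.6371 -0.1061] yaw -0.046 err 0.07
0.115 [0.6424 0.0088]
0.02 [ 0.6381 -0.0861]
-0.075 [ 0.6337 -0.181 ]
-0.18 [ 0.6289 -0.2859]
tool [ 0.3661 -0.3885  0.1165] ydeg 80.3 0.050049671370861464 [-1.3  0.8 -0. ]
```

Request:
drive_tool --series '[[[0, 0, 0], 0], [[0, 0, 0], 0], [[0, 0, 1.5], 0], [[0, 0, 2], 0], [[4.5, 3.4, 0], 2], [[4.5, 3.4, 0], 2], [[4.5, 3.4, 0], 2], [[4.5, 3.4, 0], 1.3], [[4.5, 3.4, 0], 0], [[0, 0, 0], 0]]' --newtons 22

```text
time: 37.0
ee_pos: [0.596, -0.2132, 0.1518]
eef_rot: [0.017, 1.0, 0.001, 0.0]
ft_force: [-1.2, -0.6, -2.9]
width: 0.05
grip_force: 22.0
```

```bash
python3 t.py | tail -2;python3 b.py .6375,-.1058,-.0427 -.1
```

```text
[(60, 200, 161, 102), (66, 193, 155, 98), (72, 189, 151, 95), (78, 189, 152, 95), (84, 187, 149, 94), (90, 196, 157, 99), (96, 207, 168, 106), (102, 206, 166, 106), (108, 202, 163, 103), (114, 203, 163, 104), (120, 196, 157, 99), (126, 189, 151, 95), (132, 196, 157, 100), (138, 189, 151, 95), (144, 209, 168, 107), (150, 202, 163, 104), (156, 210, 170, 108), (162, 210, 170, 108), (168, 200, 161, 102), (174, 163, 135, 93), (180, 144, 123, 89), (186, 128, 117, 86), (192, 77, 93, 69), (198, 77, 93, 69), (204, 77, 93, 69), (210, 77, 93, 69), (216, 77, 93, 69), (222, 77, 93, 69), (228, 77, 93, 69), (234, 77, 93, 69), (240, 77, 93, 69), (246, 77, 93, 69)]
tool [ 0.5938 -0.2163  0.152 ] 0.05003882416911528 [-1.7 -0.2 -2.7]
board [ 0.6377 -0.1055] yaw -0.041 err 0.693
0.115 [0.6424 0.0094]
0.02 [ 0.6385 -0.0855]
-0.075 [ 0.6346 -0.1804]
-0.18 [ 0.6303 -0.2854]
tool [ 0.5917 -0.2193  0.1523] ydeg 87.6 0.049830869409067335 [-0.4 -1.3 -3.6]
```

Request:
drive_tool --series '[[[1.4, 1.3, 0], 0], [[1.4, 1.2, 0], 0], [[1.4, 1.2, 0], 0], [[0, 0, 0], 0], [[0, 0, -0.6], 0], [[0, 0, -0.5], 0], [[0, 0, -0.4], 0], [[0, 0, -0.15], 0], [[0, 0, 0], 0], [[0, 0, 0], 0]]'

```text
time: 38.4
ee_pos: [0.6341, -0.1817, 0.1355]
eef_rot: [0.021, 1.0, 0.0, 0.0]
ft_force: [-0.2, 0.1, -2.3]
width: 0.0494
grip_force: 22.0
```

Request:
drive_tool --series '[[[0, 0, 0], 0], [[0, 0, 0], 0], [[0, 0, 0], 0], [[0, 0, 0], 0], [[0, 0, 0], 0], [[0, 0, 1.5], 0], [[0, 0, 3], 0], [[0, 0, 4], 0], [[0, 0, 4], 0], [[0, -4, 0], 0]]' --hand 0

```text
time: 39.65
ee_pos: [0.6366, -0.2192, 0.2653]
eef_rot: [0.018, 1.0, 0.0, 0.004]
ft_force: [0.8, -0.7, -1.1]
width: 0.0873
grip_force: 0.0
```

Request:
drive_tool --series '[[[0, -5, 0], -10], [[0, -5, 0], -10], [[0, -4, 0], -10], [[0, -3, 0], -10], [[0, 0, 0], -10], [[0, 0, 0], -10], [[0, 0, 0], -10], [[0, 0, 0], -10], [[0, 0, 0], -10], [[0, 0, 0], 0]]'

```text
time: 40.9
ee_pos: [0.6341, -0.3915, 0.2611]
eef_rot: [0.721, 0.693, -0.0, 0.0]
ft_force: [-0.4, 0.0, -0.7]
width: 0.0871
grip_force: 0.0
```

```bash
python3 b.py .6375,-.1058,-.0427 -.12
python3 - <<'E'
from h import *
C=cams(); a=C["side"]["color"][100:290,180:420,::-1]; t=C["top"]["color"][120:330,110:430,::-1]; b=wrist()["color"][::2,::2,::-1]
o=np.zeros((400,600,3),np.uint8); o[:190,:240]=a; o[190:,:280]=b;  o[:210,280:]=t; cv2.imwrite("pics/v5.png",cv2.resize(o,None,fx=1.33,fy=1.33))
print(r.read_state()["joint_positions"].round(2))
E
```

```text
board [ 0.6376 -0.1058] yaw -0.0443 err 0.647
0.115 [0.6427 0.0091]
0.02 [ 0.6385 -0.0858]
-0.075 [ 0.6343 -0.1807]
-0.18 [ 0.6296 -0.2856]
tool [ 0.634  -0.3916  0.2609] ydeg -2.1 0.08709491845639118 [0. 0. 0.]
[ 0.02  0.75  0.94  1.05 -0.59  1.58  0.76]
```

View pics/v5.png

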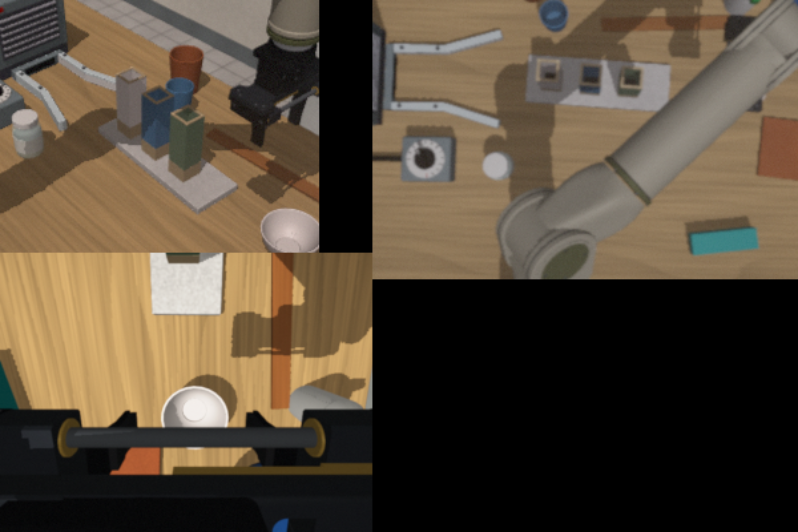

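All three vases stand on the board: white at (131,95), blue at (157,115), green at (186,135) in the side inset. Now I'll measure the bay.

Run:
```python
from h import *
T=vision.camera("top"); big=cv2.resize(T["color"],None,fx=4,fy=4,interpolation=cv2.INTER_CUBIC)
lab=cv2.cvtColor(big,cv2.COLOR_RGB2LAB).astype(float); ch=np.hypot(lab[...,1]-131,lab[...,2]-131)
m=((ch<9)).astype(np.uint8)
pts={"far":[], "near":[]}
for col in range(136,164,3):
    for n,r0 in(("far",156),("near",200)):
        s=m[(r0-14)*4:(r0+14)*4,col*4:col*4+4].mean(1)>.5; i=np.where(s)[0]; c=14*4
        a=c
        while a>0 and s[a-1]: a-=1
        b=c
        while b<len(s)-1 and s[b+1]: b+=1
        t=(a/4+r0-14-.4,b/4+r0-14-.1); pts[n].append([*ray(T,(col,t[0]),.03)[:2],*ray(T,(col,t[1]),.03)[:2]])
for n in pts: print(n,np.array(pts[n]).round(4).tolist())
# stop face: along row 178, first wood from left
print([ (c,int(ch[178*4,c*4]),int(lab[178*4,c*4,0])) for c in range(116,134)])
print(ray(T,(127,178),.03),ray(T,(127,178),.0))
```

```text
far [[0.7239, 0.3747, 0.6926, 0.3731], [0.7242, 0.3647, 0.6928, 0.3631], [0.7236, 0.3547, 0.6931, 0.3532], [0.7239, 0.3447, 0.6934, 0.3432], [0.7242, 0.3348, 0.6937, 0.3333], [0.7237, 0.3248, 0.694, 0.3233], [0.724, 0.3148, 0.6934, 0.3133], [0.7242, 0.3048, 0.6937, 0.3034], [0.7245, 0.2948, 0.6948, 0.2935], [0.7248, 0.2849, 0.6943, 0.2835]]
near [[0.5781, 0.3673, 0.5505, 0.366], [0.5784, 0.3574, 0.5508, 0.3561], [0.5786, 0.3476, 0.5502, 0.3462], [0.5789, 0.3377, 0.5497, 0.3362], [0.5792, 0.3278, 0.5508, 0.3264], [0.5786, 0.3178, 0.551, 0.3165], [0.5789, 0.3079, 0.5505, 0.3066], [0.5792, 0.298, 0.5507, 0.2967], [0.5786, 0.2881, 0.551, 0.2868], [0.5797, 0.2782, 0.5513, 0.2769]]
[(116, 4, 37), (117, 4, 37), (118, 3, 57), (119, 5, 86), (120, 6, 108), (121, 7, 115), (122, 7, 117), (123, 7, 116), (124, 8, 114), (125, 7, 96), (126, 5, 54), (127, 4, 55), (128, 13, 95), (129, 17, 123), (130, 17, 133), (131, 17, 135), (132, 17, 134), (133, 16, 133)]
[0.63431345 0.39995824 0.03      ] [0.63877141 0.40972592 0.        ]
```

Bay: the centreline is x ≈ 0.641 at y = 0.33, its yaw +0.01, and the stop face at y ≈ 0.406. The outer-to-inner rail distance measures 145.5 mm against 146, and the mouth falls at y ≈ 0.136, both as they should. I'll turn the hand half round so that the wrist camera points away from the vases, then go down behind the board's rear end.

Request:
drive_tool --series '[[[0, 0.4, 0], 10], [[0, 0.4, 0], 10], [[0, 0.4, 0], 10], [[0, 0.4, 0], 10], [[0, 0.4, 0], 10], [[0, 0.4, 0], 10], [[0, 0.4, 0], 10], [[0, 0.4, 0], 10], [[0, 0.4, 0], 10], [[0, 0.4, 0], 10]]' --hand 0.25

```text
time: 42.45
ee_pos: [0.6339, -0.3516, 0.2604]
eef_rot: [-0.07, 0.998, 0.0, 0.0]
ft_force: [0.3, -0.6, -0.1]
width: 0.0655
grip_force: 0.0
```

Request:
drive_tool --series '[[[0, 0.4, 0], 10], [[0, 0.4, 0], 10], [[0, 0.4, 0], 10], [[0, 0.4, 0], 10], [[-0.1, 0.4, 0], 10], [[-0.1, 0.4, 0], 10], [[-0.1, 0.3, 0], 10], [[-0.1, 0.2, 0], 9.5], [[-0.1, 0, 0], 0], [[0, 0, 0], 0]]'

```text
time: 43.7
ee_pos: [0.6217, -0.315, 0.204]
eef_rot: [-0.475, 0.878, 0.031, -0.055]
ft_force: [-0.1, 0.2, 0.6]
width: 0.0655
grip_force: 0.0
```

```bash
python3 b.py .6375,-.1058,-.0427 -.12; python3 -c "
from h import *
print(r.read_state()['joint_positions'].round(2))"
```

```text
board [ 0.6377 -0.1058] yaw -0.0461 err 0.668
0.115 [0.643  0.0091]
0.02 [ 0.6387 -0.0858]
-0.075 [ 0.6343 -0.1807]
-0.18 [ 0.6295 -0.2856]
tool [ 0.6217 -0.3151  0.2048] ydeg 146.9 0.06502438169389238 [1.3 0.5 0.5]
[ 0.94  0.82 -1.07  1.1   0.7   1.69  2.6 ]
```

Joint 7 ran into its limit going this way. I'll turn back and go the other way round.

Request:
drive_tool --series '[[[0, 0, 1], -10], [[0, -1, 1], -10], [[0, -1, 1], -10], [[0, -1, 1], -10], [[0, -1, 1], -10], [[0, 0, 0], -10], [[0, 0, 0], -10], [[0, 0, 0], -10], [[0, 0, 0], -10], [[0, 0, 0], -10]]'

```text
time: 45.05
ee_pos: [0.6219, -0.3548, 0.2554]
eef_rot: [0.369, 0.927, 0.061, -0.011]
ft_force: [0.4, 0.1, -0.8]
width: 0.0652
grip_force: 0.0
```

Request:
drive_tool --series '[[[0, 0, 0], -10], [[0, 0, 0], -10], [[0, 0, 0], -10], [[0, 0, 0], -10], [[0, 0, 0], -10], [[0, 0, 0], 0], [[0, 0, 0], 0], [[0, 0, 0], 0], [[0, 0, 0], 0], [[0, 0, 0], 0]]'

```text
time: 46.3
ee_pos: [0.6221, -0.3539, 0.254]
eef_rot: [0.723, 0.688, 0.061, 0.015]
ft_force: [0.0, -0.7, 0.3]
width: 0.0652
grip_force: 0.0
```

```bash
python3 -c "
from h import *
s=r.read_state();print(s['joint_positions'].round(2),s['ee_pos'],s['eef_rot'].round(4)); c=vision.camera('wrist')"
```

```text
[ 0.96  0.58 -0.74  1.18  0.29  1.42  0.25] [ 0.62210314 -0.35393759  0.25397682] [0.7234 0.6875 0.0613 0.0153]
```

```bash
python3 -c "
from h import *
s=r.read_state();R=Ro.from_quat(s['eef_rot']).as_matrix();print(R.round(3))
y=np.degrees(np.arctan2(R[1,1],R[0,1]));print('ydeg',y)
# tilt in tool heading frame
print('tool z comps: along tool-y heading',R[:,2]@np.r_[R[:2,1],0]/np.hypot(*R[:2,1]),'along x heading',R[:,2]@np.r_[R[:2,0],0]/np.hypot(*R[:2,0]))
b=dir(r);print([x for x in b if x[0]!='_'])"
```

```text
[[ 0.047  0.993  0.11 ]
 [ 0.997 -0.054  0.062]
 [ 0.068  0.106 -0.992]]
ydeg -3.125941405085719
tool z comps: along tool-y heading 0.10619998912887262 along x heading 0.06714766860605605
['PlanningError', 'close_job', 'finger_overhang', 'read_state']
```

The earlier limit left a small fixed tilt of about 7°: 6° along the jaw line and 4° across it. The cross part leans the wrist camera away from the vases, so pushing with this yaw is fine. I'll descend behind the board.

Request:
drive_tool --series '[[[0.35, 1.4, -2], 0.5], [[0.35, 1.4, -3], 0], [[0, 0, -4], 0], [[0, 0, -4], 0], [[0, 0, -4], 0], [[0, 0, -3], 0], [[0, 0, -2], 0], [[0, 0, -1.0], 0], [[0, 0, -0.6], 0], [[0, 0, 0], 0]]'

```text
time: 47.6
ee_pos: [0.6294, -0.326, 0.0187]
eef_rot: [0.721, 0.691, 0.061, 0.016]
ft_force: [-0.6, -0.3, -0.5]
width: 0.0652
grip_force: 0.0
```

```bash
python3 b.py .6375,-.1058,-.0427 -.1;  python3 - <<'E'
from h import *
c=wrist(); lab=c["color"]; s=r.read_state(); print(s["joint_positions"].round(2),s["ft_force"].round(1))
# predicted rear edge vs seen in wrist
for y in(-.30,-.295,-.29,-.2856,-.28): print(y,proj(c,[.63,y,.018]).round(1))
cv2.imwrite("pics/wp.png",c["color"][:,:,::-1]); g=c["color"][:,:, :].astype(int)
print([(v,*g[v,287].tolist()) for v in range(100,300,8)])
E
```

```text
board [ 0.6605 -0.1165] yaw -0.1487 err 0.767
0.115 [ 0.6776 -0.0027]
0.02 [ 0.6635 -0.0967]
-0.075 [ 0.6494 -0.1906]
-0.18 [ 0.6339 -0.2945]
tool [ 0.6296 -0.326   0.0191] ydeg -2.4 0.06477592130779426 [-0.4 -0.1  0.4]
[ 0.92  0.75 -0.67  1.45  0.4   1.01  0.17] [ 0.3 -0.5  0.2]
-0.3 [[286.3 213.9]]
-0.295 [[285.8 204.1]]
-0.29 [[285.4 194.2]]
-0.2856 [[284.9 185.3]]
-0.28 [[284.4 173.9]]
[(100, 172, 169, 163), (108, 172, 169, 162), (116, 168, 164, 157), (124, 170, 167, 160), (132, 170, 167, 161), (140, 164, 160, 155), (148, 163, 159, 154), (156, 168, 165, 158), (164, 169, 164, 159), (172, 172, 168, 162), (180, 175, 170, 164), (188, 152, 121, 77), (196, 150, 118, 75), (204, 149, 118, 75), (212, 146, 116, 74), (220, 145, 115, 74), (228, 143, 114, 72), (236, 142, 113, 72), (244, 142, 112, 72), (252, 141, 111, 72), (260, 133, 106, 69), (268, 56, 58, 60), (276, 63, 65, 67), (284, 61, 64, 66), (292, 148, 122, 87)]
```

The wrist view puts the board's rear edge at row ~185, y = −0.2856, as computed. I'll push slowly.

Request:
drive_tool --series '[[[0, 1.0, 0], 0], [[0, 1.0, 0], 0], [[0, 0.5, 0], 0], [[0, 0.3, 0], 0], [[0, 0.4, 0], 0], [[0, 0.5, 0], 0], [[0.03, 0.6, 0], 0], [[0.03, 0.7, 0], 0], [[0.03, 0.8, 0], 0], [[0.03, 0.8, 0], 0]]'

```text
time: 49.0
ee_pos: [0.6299, -0.2631, 0.0183]
eef_rot: [0.722, 0.69, 0.06, 0.017]
ft_force: [0.4, -7.1, -0.2]
width: 0.0655
grip_force: 3.7
```

```bash
cat > p.py <<'E'
from h import *
C=cams(); s=r.read_state(); print(s["ee_pos"].round(4),s["ft_force"].round(1),s["torque"].round(2))
# white board front edge in side/top: scan for front corners -> use mask of board and its max y extents
T=C["top"]; t=s["ee_pos"]; R=Ro.from_quat(s["eef_rot"]).as_matrix(); yd=np.arctan2(R[1,1],R[0,1])
rear=t[:2]+.0105*np.array([-np.sin(yd),np.cos(yd)]); cen=rear+.18*np.array([-np.sin(yd),np.cos(yd)]); print("board by tool",cen.round(4),"yaw",yd.round(3),"front y",(cen[1]+.18).round(4))
im=T["color"][:,:,::-1].copy(); cv2.polylines(im,[np.round(hull(T,[*cen,.009,yd],(.12,.36,.018))*16).astype(np.int32)],True,(0,0,255),1,shift=4)
m=mask(T,proj(T,[cen[0]+.045,cen[1]+.0,.018])[0],11,120,.1,3)
ys,xs=np.where(m); print("mask cols",xs.min()/2,xs.max()/2)
big=cv2.cvtColor(T["color"],cv2.COLOR_RGB2LAB).astype(int)
for k in(-.04,.0,.04):  # front edge: last board pixel along line
    L=[]
    for d in np.arange(.10,.26,.002):
        P=cen+k*np.array([np.cos(yd),np.sin(yd)])+d*np.array([-np.sin(yd),np.cos(yd)]); u=proj(T,[*P,.018])[0]; q=cv2.getRectSubPix(T["color"],(1,1),tuple(map(float,u)))[0,0]; L.append((int(q[0])-int(q[2]),d))
    print(k,[(round(float(d),3),x) for x,d in L[25:55:2]])
cv2.imwrite("pics/pt.png",im)
E
python3 p.py
```

```text
[ 0.6301 -0.2613  0.0183] [-0.1 -4.5 -0. ] [-1.01  0.2  -0.17]
board by tool [ 0.6391 -0.071 ] yaw -0.047 front y 0.109
mask cols 214.0 388.5
-0.04 [(0.15, 5), (0.154, 5), (0.158, 5), (0.162, 5), (0.166, 3), (0.17, 4), (0.174, 7), (0.178, 17), (0.182, 42), (0.186, 53), (0.19, 53), (0.194, 53), (0.198, 53), (0.202, 53), (0.206, 55)]
0.0 [(0.15, 32), (0.154, 34), (0.158, 26), (0.162, 12), (0.166, 5), (0.17, 4), (0.174, 6), (0.178, 17), (0.182, 40), (0.186, 50), (0.19, 48), (0.194, 49), (0.198, 51), (0.202, 52), (0.206, 50)]
0.04 [(0.15, 18), (0.154, 29), (0.158, 29), (0.162, 18), (0.166, 6), (0.17, 5), (0.174, 6), (0.178, 21), (0.182, 44), (0.186, 52), (0.19, 52), (0.194, 53), (0.198, 52), (0.202, 53), (0.206, 51)]
```

The board is moving squarely with the tool, its front edge where predicted. I'll continue.

Request:
drive_tool --series '[[[0.06, 0.7, 0], 0.15], [[0.06, 0.8, 0], 0.15], [[0.06, 0.9, 0], 0.15], [[0.06, 0.9, 0], 0.15], [[0.06, 0.9, 0], 0.15], [[0.06, 0.9, 0], 0.15], [[0.06, 0.9, 0], 0.15], [[0.06, 0.9, 0], 0.15], [[0.06, 0.9, 0], 0.15], [[0.06, 0.9, 0], 0.15]]'

```text
time: 50.35
ee_pos: [0.6363, -0.1755, 0.0183]
eef_rot: [0.712, 0.699, 0.061, 0.016]
ft_force: [0.5, -6.7, 1.7]
width: 0.0657
grip_force: 3.9
```

Request:
drive_tool --series '[[[0.05, 0.9, 0], 0.15], [[0.05, 0.9, 0], 0.15], [[0.05, 0.9, 0], 0.15], [[0.05, 0.9, 0], 0.15], [[0.05, 0.9, 0], 0.15], [[0.05, 0.9, 0], 0.15], [[0.05, 0.9, 0], 0.15], [[0.05, 0.8, 0], 0.15], [[0.05, 0.7, 0], 0.15], [[0.05, 0.6, 0], 0.15]]'

```text
time: 51.6
ee_pos: [0.6414, -0.0915, 0.0183]
eef_rot: [0.703, 0.708, 0.061, 0.015]
ft_force: [-0.6, -8.6, 1.4]
width: 0.065
grip_force: 4.1
```

```bash
python3 p.py
```

```text
[ 0.6415 -0.0903  0.0183] [ 0.4 -5.1  0.1] [-1.15  0.06 -0.19]
board by tool [0.6404 0.1002] yaw 0.005 front y 0.2802
mask cols 98.0 327.5
-0.04 [(0.15, 4), (0.154, 3), (0.158, 3), (0.162, 3), (0.166, 4), (0.17, 3), (0.174, 5), (0.178, 16), (0.182, 42), (0.186, 51), (0.19, 52), (0.194, 52), (0.198, 51), (0.202, 50), (0.206, 52)]
0.0 [(0.15, 30), (0.154, 30), (0.158, 31), (0.162, 32), (0.166, 32), (0.17, 33), (0.174, 37), (0.178, 42), (0.182, 49), (0.186, 52), (0.19, 52), (0.194, 52), (0.198, 53), (0.202, 53), (0.206, 54)]
0.04 [(0.15, 10), (0.154, 9), (0.158, 10), (0.162, 10), (0.166, 12), (0.17, 21), (0.174, 33), (0.178, 41), (0.182, 47), (0.186, 50), (0.19, 51), (0.194, 51), (0.198, 50), (0.202, 50), (0.206, 50)]
```

Request:
drive_tool --series '[[[0.05, 0.4, 0], 0.03], [[0.05, 0.5, 0], 0.03], [[0.05, 0.6, 0], 0.03], [[0.05, 0.7, 0], 0.03], [[0.03, 0.7, 0], 0.03], [[0.03, 0.7, 0], 0.03], [[0.03, 0.7, 0], 0.03], [[0.0, 0.7, 0], 0.03], [[0.0, 0.7, 0], 0.03], [[0.0, 0.7, 0], 0.03]]'

```text
time: 52.95
ee_pos: [0.6445, -0.0278, 0.0182]
eef_rot: [0.701, 0.71, 0.061, 0.015]
ft_force: [0.3, -8.7, 1.5]
width: 0.0653
grip_force: 4.2
```

Request:
drive_tool --series '[[[0, 0.7, 0], 0], [[0, 0.7, 0], 0], [[0, 0.7, 0], 0], [[0, 0.6, 0], 0], [[0, 0.5, 0], 0], [[0, 0.4, 0], 0], [[0, 0.4, 0], 0], [[0, 0.4, 0], 0], [[0, 0.4, 0], 0], [[0, 0.3, 0], 0]]'

```text
time: 54.2
ee_pos: [0.6445, 0.0232, 0.0182]
eef_rot: [0.701, 0.71, 0.061, 0.015]
ft_force: [0.6, -9.4, 2.3]
width: 0.0653
grip_force: 4.5
```

```bash
python3 p.py
```

```text
[0.6446 0.0238 0.0183] [ 0.6 -6.1  0.9] [-1.71  0.13 -0.19]
board by tool [0.6427 0.2143] yaw 0.01 front y 0.3943
mask cols 64.0 296.5
-0.04 [(0.15, 3), (0.154, 3), (0.158, 3), (0.162, 3), (0.166, 3), (0.17, 3), (0.174, 5), (0.178, 12), (0.182, 35), (0.186, 44), (0.19, 28), (0.194, 5), (0.198, -8), (0.202, -10), (0.206, -12)]
0.0 [(0.15, 29), (0.154, 30), (0.158, 30), (0.162, 29), (0.166, 27), (0.17, 29), (0.174, 30), (0.178, 31), (0.182, 31), (0.186, 33), (0.19, 32), (0.194, 19), (0.198, -4), (0.202, -12), (0.206, -12)]
0.04 [(0.15, 9), (0.154, 8), (0.158, 7), (0.162, 7), (0.166, 8), (0.17, 8), (0.174, 8), (0.178, 8), (0.182, 15), (0.186, 26), (0.19, 32), (0.194, 17), (0.198, -5), (0.202, -10), (0.206, -10)]
```

Request:
drive_tool --series '[[[0, 0.2, 0], 0], [[0, 0.2, 0], 0], [[0, 0.2, 0], 0], [[0, 0.15, 0], 0], [[0, 0.15, 0], 0], [[0, 0.1, 0], 0], [[0, 0.1, 0], 0], [[0, 0, 0], 0], [[0, 0, 0], 0], [[0, 0, 0], 0]]'

```text
time: 55.55
ee_pos: [0.6446, 0.0341, 0.0182]
eef_rot: [0.701, 0.71, 0.061, 0.015]
ft_force: [-0.6, -8.0, 3.5]
width: 0.0651
grip_force: 4.2
```

Request:
drive_tool --series '[[[0, 0.1, 0], 0], [[0, 0.1, 0], 0], [[0, 0.1, 0], 0], [[0, 0, 0], 0], [[0, 0, 0], 0], [[0, 0, 0], 0], [[0, 0, 0], 0], [[0, 0, 0], 0], [[0, 0, 0], 0], [[0, 0, 0], 0]]'

```text
time: 56.8
ee_pos: [0.6446, 0.0371, 0.0183]
eef_rot: [0.701, 0.71, 0.061, 0.015]
ft_force: [-0.8, -9.6, 2.1]
width: 0.0655
grip_force: 4.3
```

Request:
drive_tool --series '[[[0, 0.1, 0], 0], [[0, 0.1, 0], 0], [[0, 0, 0], 0], [[0, 0, 0], 0], [[0, 0, 0], 0], [[0, 0, 0], 0], [[0, 0, 0], 0], [[0, 0, 0], 0], [[0, 0, 0], 0], [[0, 0, 0], 0]]'

```text
time: 58.05
ee_pos: [0.6446, 0.0372, 0.0182]
eef_rot: [0.702, 0.71, 0.06, 0.015]
ft_force: [-1.1, -13.2, 4.5]
width: 0.0651
grip_force: 6.6
```

Request:
drive_tool --series '[[[0, 0.1, 0], 0], [[0, 0.1, 0], 0], [[0, 0, 0], 0], [[0, 0, 0], 0], [[0, 0, 0], 0], [[0, 0, 0], 0], [[0, 0, 0], 0], [[0, 0, 0], 0], [[0, 0, 0], 0], [[0, 0, 0], 0]]'

```text
time: 59.3
ee_pos: [0.6446, 0.0374, 0.0182]
eef_rot: [0.702, 0.71, 0.059, 0.016]
ft_force: [-2.2, -17.1, 6.9]
width: 0.0648
grip_force: 9.0
```

```bash
python3 p.py
```

```text
[0.6446 0.0374 0.0182] [ -1.9 -18.3   7.8] [-4.12  0.71 -0.01]
board by tool [0.6432 0.2279] yaw 0.007 front y 0.4079
mask cols 60.0 291.5
-0.04 [(0.15, 4), (0.154, 3), (0.158, 4), (0.162, 2), (0.166, 3), (0.17, 3), (0.174, 2), (0.178, 2), (0.182, -3), (0.186, -10), (0.19, -11), (0.194, -11), (0.198, -11), (0.202, -2), (0.206, 3)]
0.0 [(0.15, 29), (0.154, 28), (0.158, 27), (0.162, 28), (0.166, 30), (0.17, 29), (0.174, 29), (0.178, 29), (0.182, 28), (0.186, 30), (0.19, 32), (0.194, 19), (0.198, 1), (0.202, -7), (0.206, 0)]
0.04 [(0.15, 16), (0.154, 11), (0.158, 11), (0.162, 10), (0.166, 10), (0.17, 10), (0.174, 12), (0.178, 10), (0.182, 11), (0.186, 20), (0.19, 29), (0.194, 24), (0.198, 1), (0.202, -4), (0.206, 1)]
```

The force climbs without any motion at y = 0.0374, so the board is home against the stop. I'll back off, rise, and go over the timer key.

Request:
drive_tool --series '[[[0, -0.5, 0], 0], [[0, -1, 0], 0], [[0, -2, 0], 0], [[0, -2, 2], 0], [[0, -1, 4], 0], [[0, 0, 5], 0], [[0, 0, 5], 0], [[0, 0, 5], 0], [[-2, 0, 3], 0], [[-3, 0, 0], 0]]'

```text
time: 60.65
ee_pos: [0.595, -0.0212, 0.2607]
eef_rot: [0.7, 0.711, 0.063, 0.015]
ft_force: [-0.3, -0.0, -0.4]
width: 0.065
grip_force: 0.0
```

Run:
```python
from h import *
C=cams(); s=r.read_state(); print(s["joint_positions"].round(2),s["ee_pos"].round(3))
T=C["top"];S=C["side"]
for n,c in C.items():
    u=proj(c,[.436,.291,.111])[0].astype(int); g=cv2.cvtColor(c["color"],cv2.COLOR_RGB2GRAY)[u[1]-22:u[1]+22,u[0]-22:u[0]+22]
    m=(g<45).astype(np.uint8); k,l,st,ce=cv2.connectedComponentsWithStats(m); print(n,u,[(st[i][4],(ce[i]+u-22).round(1)) for i in range(1,k) if st[i][4]>15])
c=C["top"]; cv2.imwrite("pics/key_top.png",cv2.resize(c["color"][210:270,120:180,::-1],None,fx=6,fy=6))
```

```text
[ 0.74  0.28 -0.88  1.57  0.17  1.28 -0.13] [ 0.593 -0.022  0.259]
top [150 238] [(np.int32(58), array([148.6, 238.9]))]
side [174 161] [(np.int32(36), array([187.1, 141.6])), (np.int32(386), array([174. , 158.7])), (np.int32(29), array([155. , 163.9]))]
```

Request:
drive_tool --series '[[[-3, 1, 0], 0], [[-3, 3, 0], 0], [[-2.5, 4, 0], 0], [[-2.2, 4, 0], 0], [[-2, 4, 0], 0], [[-1.5, 4, 0], 0], [[-1, 4, 0], 0], [[-0.5, 3.7, 0], 0], [[0, 0, 0], 0], [[0, 0, 0], 0]]' --hand 0.3

```text
time: 62.0
ee_pos: [0.4377, 0.2553, 0.2581]
eef_rot: [0.701, 0.711, 0.062, 0.013]
ft_force: [0.5, -0.5, -1.3]
width: 0.0605
grip_force: 0.0
```

```bash
cat > k.py <<'E'
from h import *
c=wrist(); s=r.read_state(); print(s["joint_positions"].round(2),s["ee_pos"].round(4))
u=proj(c,[.436,.291,.111])[0]; print("pred key top px",u.round())
g=cv2.cvtColor(c["color"],cv2.COLOR_RGB2GRAY); cv2.imwrite("pics/k.png",c["color"][:,:,::-1])
print(proj(c,[[.436,.291,.066],[.476,.291,.066]]).round())
E
python3 k.py
```

```text
[ 0.6   0.03 -1.21  1.78  0.03  1.23 -0.6 ] [0.4378 0.2549 0.258 ]
pred key top px [269. 173.]
[[267. 170.]
 [304. 170.]]
```

View pics/k.png

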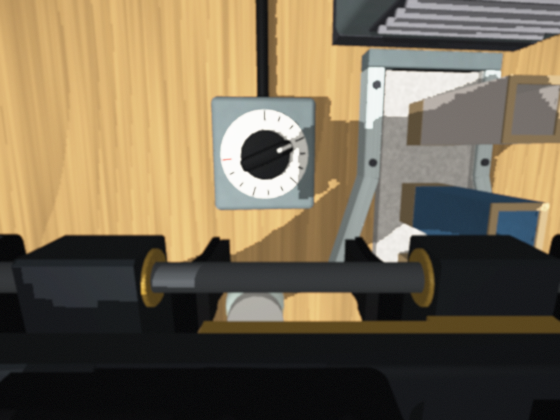

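The wrist view shows the dial centred at (264,154) with the black key on it. Its wing lies from about (242,161) to (300,143), with the white pointer at the right end, and the box beside the bay. I'll measure it numerically.

Run:
```python
from h import *
im=cv2.imread("pics/k.png"); g=cv2.cvtColor(im,cv2.COLOR_BGR2GRAY)
s=r.read_state(); c=wrist()
w=((g>150)&(cv2.cvtColor(im,cv2.COLOR_BGR2HSV)[...,1]<40)).astype(np.uint8); w[:, :205]=0; w[:,325:]=0; w[:95]=0; w[212:]=0
cn,_=cv2.findContours(w,cv2.RETR_EXTERNAL,cv2.CHAIN_APPROX_NONE); k=max(cn,key=len); e=cv2.fitEllipse(k); print("dial ellipse",np.round(e[0],1),np.round(e[1],1))
for z in(.065,.07): print(z,ray(c,e[0],z).round(4))
# box top corners
for u in[(213,98),(313,97),(315,208),(217,208)]: print(u,ray(c,u,.065).round(4))
m=(g<60).astype(np.uint8); m[:, :225]=0;m[:,306:]=0;m[:112]=0;m[198:]=0
n,l,st,ce=cv2.connectedComponentsWithStats(m); i=1+np.argmax(st[1:,4]); print(st[i],ce[i].round(1)); q=np.argwhere(l==i)[:,::-1]; print("minrect",cv2.minAreaRect(q.astype(np.float32)))
for v in range(128,184,3): print(v,' '.join(f"{g[v,x]:3d}" for x in range(234,310,3)))
```

```text
dial ellipse [259.5 152.8] [107.8 127.6]
0.065 [0.4281 0.3086 0.065 ]
0.07 [0.428  0.3086 0.07  ]
(213, 98) [0.3814 0.363  0.065 ]
(313, 97) [0.4842 0.3666 0.065 ]
(315, 208) [0.4894 0.2485 0.065 ]
(217, 208) [0.3821 0.2495 0.065 ]
[ 241  131   52   48 1738] [264.5 154.6]
minrect ((265.10003662109375, 154.3000030517578), (46.957427978515625, 46.95742416381836), 26.56505012512207)
128 252 252 252 252 252 252 252 252 252 245 250 250 251 250 251 251 251 251 245 222 251 251 200 127  99  99
131 252 252 252 252 252 252 251 225  99  55  46  45  65 114 224 236 251 251 251 251 251 250 209  96  89  88
134 252 252 252 252 252 241  81  37  35  35  35  34  35  32  37 115 212 249 251 251 251 246 181 135  89  89
137 252 252 252 252 241  64  35  35  36  35  33  35  35  33  33  33  79 178 250 238 231 180 150 116  94  91
140 252 252 252 248  66  38  37  37  36  34  33  35  34  33  34  29  25  60 114 171 165 103 142 177 117  91
143 252 252 252 168  37  38  37  35  37  33  34  34  33  31  25  22  23  23  65 128 179 179 180 180 147  90
146 252 252 248  55  37  37  39  35  35  36  35  31  25  24  27  51  
[... 634 characters left out ...]
  34  31  32  30  30 129 250 251 250 188 179 154  94
167 252 252 248  46  31  29  26  22  28  32  34  33  33  32  32  32  31  55 220 250 251 236  99 163 125  93
170 251 252 252 173  44  22  29  34  36  35  34  33  31  31  32  32  34 166 251 251 251 250 176 171 105  93
173 242 252 252 252 252 154  36  35  34  33  34  33  33  31  31  37 154 244 251 251 251 248 180 152  92  93
176 252 252 252 252 252 252 214  66  32  31  34  32  29  35 120 237 251 251 250 244 251 237 173 107  94  92
179 252 252 252 252 252 252 252 251 236 168 143 155 172 238 251 251 251 251 251 210 239 237 137  95  91  90
182 252 252 250 238 252 252 252 252 252 252 252 252 252 251 251 251 251 251 251 251 221 192  97  92  92  91
```

Run:
```python
from h import *
c=wrist()
a=ray(c,(252,161.3),.111);b=ray(c,(280,149),.111); print(a.round(4),b.round(4),"wing deg",np.degrees(np.arctan2(*(b-a)[1::-1])).round(1))
for u,z in(((264.5,156),.111),((264.5,154.6),.08),((264.5,154.6),.095)): print(ray(c,u,z).round(4))
T=vision.camera("top"); g=cv2.cvtColor(T["color"],cv2.COLOR_RGB2GRAY); 
for p in([.434,.304,.111],[.436,.291,.111],[.434,.307,.066]): print("top px",proj(T,p).round(1))
```

```text
[0.4202 0.3013 0.111 ] [0.446  0.3127 0.111 ] wing deg 23.8
[0.4317 0.3062 0.111 ]
[0.4329 0.3069 0.08  ]
[0.4323 0.3072 0.095 ]
top px [[146.3 238.5]]
top px [[150.5 238. ]]
top px [[149.2 238.9]]
```

The key axis is at (0.4325, 0.3065), with the wing at 24°. The first top view's dial centre agrees. I'll turn the hand to 114°.

Request:
drive_tool --series '[[[0, 0.5, 0], 10], [[0, 0.5, 0], 10], [[0, 0.5, 0], 10], [[0, 0.5, 0], 10], [[0, 0.5, 0], 10], [[-0.1, 0.5, 0], 10], [[-0.1, 0.5, 0], 10], [[-0.1, 0.5, 0], 10], [[-0.1, 0.5, 0], 0], [[-0.1, 0.66, 0], 0]]' --hand 0

```text
time: 63.45
ee_pos: [0.4323, 0.3078, 0.2581]
eef_rot: [0.082, 0.995, 0.056, -0.029]
ft_force: [-0.9, -1.1, -0.3]
width: 0.0867
grip_force: 0.0
```

```bash
cat > j.py <<'E'
from h import *
s=r.read_state();R=Ro.from_quat(s['eef_rot']).as_matrix();print(s['joint_positions'].round(2),s['ee_pos'].round(4),'ydeg',np.degrees(np.arctan2(R[1,1],R[0,1])).round(1),'tilt y,x',R[2,1].round(3),R[2,0].round(3),s['torque'].round(2),s['ft_force'].round(1),s['width'].round(4))
E
python3 j.py
```

```text
Traceback (most recent call last):
  File "j.py", line 2, in <module>
    s=r.read_state();R=Ro.from_quat(s['eef_rot']).as_matrix();print(s['joint_positions'].round(2),s['ee_pos'].round(4),'ydeg',np.degrees(np.arctan2(R[1,1],R[0,1])).round(1),'tilt y,x',R[2,1].round(3),R[2,0].round(3),s['torque'].round(2),s['ft_force'].round(1),s['width'].round(4))
                                                                                                                                                                                                                                                                    ^^^^^^^^^^^^^^^^
AttributeError: 'float' object has no attribute 'round'
```

```bash
sed -i "s/s\['width'\].round(4)/s['width']/" j.py; python3 j.py
```

```text
[ 0.49  0.35 -1.34  1.64  0.23  1.36  0.54] [0.4323 0.3078 0.2581] ydeg 80.4 tilt y,x 0.106 0.067 [-0.15 -0.03  0.02] [-0.9 -1.1 -0.3] 0.08671776483974483
```

Request:
drive_tool --series '[[[0, -0.1, 0], 10], [[0, 0, 0], 10], [[0, 0, 0], 10], [[0, 0, 0], 3.5], [[0, 0, -3], 0], [[0, 0, -3], 0], [[0, 0, -3], 0], [[0, 0, 0], 0], [[0, 0, 0], 0], [[0, 0, 0], 0]]'

```text
time: 64.7
ee_pos: [0.4327, 0.3072, 0.1695]
eef_rot: [-0.21, 0.976, 0.045, -0.043]
ft_force: [0.3, 1.0, 0.0]
width: 0.087
grip_force: 0.0
```

```bash
python3 j.py
python3 - <<'E'
from h import *
c=wrist(); g=cv2.cvtColor(c["color"],cv2.COLOR_RGB2GRAY); cv2.imwrite("pics/k2.png",c["color"][:,:,::-1])
print(proj(c,[[.4325,.3065,.111],[.4325,.3065,.08]]).round())
w=np.array([np.cos(np.radians(23.8)),np.sin(np.radians(23.8)),0]); print(proj(c,np.array([.4325,.3065,.111])+np.outer([-.026,.026],w)).round())
E
```

```text
[ 0.4   0.55 -1.32  1.71  0.42  1.32  1.  ] [0.4327 0.3072 0.1695] ydeg 114.1 tilt y,x 0.107 0.065 [ 0.04 -0.14 -0.  ] [0.3 1.  0. ] 0.08696305722598852
[[275. 232.]
 [272. 222.]]
[[275. 195.]
 [275. 268.]]
```

Request:
drive_tool --series '[[[0, 0, -2], 0], [[0, 0, -2], 0], [[0, 0, -1.5], 0], [[0, 0, -1], 0], [[0, 0, -0.5], 0], [[0, 0, -0.3], 0], [[0, 0, 0], 0], [[0, 0, 0], 0], [[0, 0, 0], 0], [[0, 0, 0], 0]]'

```text
time: 66.0
ee_pos: [0.4323, 0.3068, 0.0953]
eef_rot: [-0.211, 0.976, 0.045, -0.044]
ft_force: [0.0, 0.5, 0.4]
width: 0.0873
grip_force: 0.0
```

Request:
drive_tool --series '[[[0, 0, 0], 0], [[0, 0, 0], 0], [[0, 0, 0], 0], [[0, 0, 0], 0], [[0, 0, 0], 0], [[0, 0, 0], 0], [[0, 0, 0], 0], [[0, 0, 0], 0], [[0, 0, 0], 0], [[0, 0, 0], 0]]' --hand 1 --newtons 15

```text
time: 67.25
ee_pos: [0.4326, 0.306, 0.0951]
eef_rot: [-0.21, 0.976, 0.044, -0.044]
ft_force: [1.7, -4.9, 1.8]
width: 0.0147
grip_force: 14.6
```

```bash
python3 j.py
```

```text
[ 0.34  0.62 -1.24  1.78  0.5   1.2   0.96] [0.4326 0.306  0.0951] ydeg 114.1 tilt y,x 0.105 0.067 [-1.29 -0.42  0.1 ] [ 1.7 -4.9  1.8] 0.014712462563732612
```

The wing is gripped at 14.7 mm width. I'll wind it clockwise.

Request:
drive_tool --series '[[[0, -0.1, 0], 0], [[0, 0, 0], -4], [[0, 0, 0], -8], [[0, 0, 0], -8], [[0, 0, 0], -8], [[0, 0, 0], -8], [[0, 0, 0], -8], [[0, 0, 0], -8], [[0, 0, 0], -8], [[0, 0, 0], -8]]' --newtons 25

```text
time: 68.5
ee_pos: [0.4328, 0.3069, 0.0953]
eef_rot: [0.373, 0.926, 0.064, -0.011]
ft_force: [7.8, 6.4, -10.7]
width: 0.0141
grip_force: 24.5
```

```bash
python3 j.py
```

```text
[ 0.27  0.37 -1.05  1.91  0.3   0.96 -0.09] [0.4328 0.3069 0.0953] ydeg 45.9 tilt y,x 0.11 0.068 [ 0.62 -1.34 -0.04] [  7.8   6.4 -10.7] 0.014069842013915018
```

Request:
drive_tool --series '[[[0, 0, 0], -8], [[0, 0, 0], -8], [[0, 0, 0], -8], [[0, 0, 0], -8], [[0, 0, 0], -8], [[0, 0, 0], -8], [[0, 0, 0], -8], [[0, 0, 0], -8], [[0, 0, 0], -8], [[0, 0, 0], -8]]'

```text
time: 69.75
ee_pos: [0.4341, 0.307, 0.0953]
eef_rot: [0.881, 0.469, 0.057, 0.03]
ft_force: [15.4, 5.4, -14.2]
width: 0.0142
grip_force: 24.7
```

```bash
python3 j.py
```

```text
[-0.06  0.27 -0.77  1.92  0.34  0.96 -1.59] [0.4341 0.307  0.0953] ydeg -34.1 tilt y,x 0.107 0.072 [ 1.2  -2.38  0.29] [ 15.4   5.4 -14.2] 0.014225268252376688
```

Request:
drive_tool --series '[[[0, 0, 0], 0], [[0, 0, 0], 0], [[0, 0, 0], 0], [[0, 0, 0], 0], [[0, 0, 0], 0], [[0, 0, 0.5], 0], [[0, 0, 0], 10], [[0, 0, 0], 10], [[0, 0, 0], 10], [[0, 0, 0], 10]]' --hand 0

```text
time: 71.0
ee_pos: [0.4323, 0.3058, 0.1006]
eef_rot: [0.663, 0.746, 0.062, 0.01]
ft_force: [0.5, 0.7, 0.0]
width: 0.0868
grip_force: 0.0
```

Request:
drive_tool --series '[[[0, 0, 0], 10], [[0, 0, 0], 10], [[0, 0, 0], 10], [[0, 0, 0], 10], [[0, 0, 0], 10], [[0, 0, 0], 10], [[0, 0, 0], 10], [[0, 0, 0], 10], [[0, 0, 0], 10], [[0, 0, 0], 10]]'

```text
time: 72.25
ee_pos: [0.4326, 0.3055, 0.1005]
eef_rot: [-0.145, 0.987, 0.048, -0.041]
ft_force: [1.0, 0.1, -1.3]
width: 0.0868
grip_force: 0.0
```

```bash
python3 j.py
```

```text
[ 0.34  0.57 -1.2   1.79  0.44  1.17  0.87] [0.4326 0.3055 0.1005] ydeg 106.5 tilt y,x 0.106 0.067 [-0.08 -0.05  0.06] [ 1.   0.1 -1.3] 0.08676939945579697
```

Request:
drive_tool --series '[[[0.1, 0.1, 0], 10], [[0, 0, 0], 10], [[0, 0, 0], 10], [[0, 0, 0], 9.5], [[0, 0, 0], 0], [[0, 0, -0.5], 0], [[0, 0, 0], 0], [[0, 0, 0], 0], [[0, 0, 0], 0], [[0, 0, 0], 0]]'

```text
time: 73.5
ee_pos: [0.4332, 0.3068, 0.0953]
eef_rot: [-0.467, 0.882, 0.031, -0.055]
ft_force: [0.0, -0.7, -0.7]
width: 0.0867
grip_force: 0.0
```

Request:
drive_tool --series '[[[0, 0, 0], 0], [[0, 0, 0], 0], [[0, 0, 0], 0], [[0, 0, 0], 0], [[0, 0, 0], 0], [[0, 0, 0], 0], [[0, 0, 0], 0], [[0, 0, 0], 0], [[0, 0, 0], 0], [[0, 0, 0], 0]]' --hand 1 --newtons 25

```text
time: 74.75
ee_pos: [0.4336, 0.3064, 0.0952]
eef_rot: [-0.467, 0.882, 0.031, -0.055]
ft_force: [2.2, -1.3, -0.4]
width: 0.0143
grip_force: 24.2
```

```bash
python3 j.py
```

```text
[ 0.31  0.71 -1.28  1.73  0.59  1.31  1.43] [0.4336 0.3064 0.0952] ydeg 145.6 tilt y,x 0.106 0.067 [-0.49 -0.95  0.02] [ 2.2 -1.3 -0.4] 0.014329280616808146
```

The same 14.3 mm width at the new angle shows the key followed. I'll continue winding.

Request:
drive_tool --series '[[[0, 0, 0], -8], [[0, 0, 0], -8], [[0, 0, 0], -8], [[0, 0, 0], -8], [[0, 0, 0], -8], [[0, 0, 0], -8], [[0, 0, 0], -8], [[0, 0, 0], -8], [[0, 0, 0], -8], [[0, 0, 0], -8]]'

```text
time: 76.0
ee_pos: [0.4332, 0.3063, 0.0952]
eef_rot: [0.21, 0.976, 0.059, -0.021]
ft_force: [-0.3, -3.1, -0.1]
width: 0.024
grip_force: 44.2
```

```bash
python3 j.py
```

```text
[ 0.3   0.42 -1.09  1.87  0.32  1.01  0.25] [0.4332 0.3063 0.0952] ydeg 65.5 tilt y,x 0.106 0.066 [-1.49 -0.1   1.42] [-0.3 -3.1 -0.1] 0.02395196530671337
```

Request:
drive_tool --series '[[[0, 0, 0], -6], [[0, 0, 0], -6], [[0, 0, 0], -6], [[0, 0, 0], -4], [[0, 0, 0], -4], [[0, 0, 0], -3], [[0, 0, 0], 0], [[0, 0, 0], 0], [[0, 0, 0], 0], [[0, 0, 0], 0]]'

```text
time: 77.25
ee_pos: [0.4323, 0.3061, 0.095]
eef_rot: [0.441, 0.896, 0.061, -0.004]
ft_force: [0.2, -7.5, 5.8]
width: 0.0373
grip_force: 141.1
```

```bash
python3 j.py
```

```text
[ 0.22  0.33 -0.99  1.92  0.28  0.94 -0.23] [0.4323 0.3061 0.095 ] ydeg 37.4 tilt y,x 0.105 0.061 [-3.11 -0.4   6.43] [ 0.2 -7.5  5.8] 0.03733796405962602
```

The torque jumped to several Nm and the jaws were levered open, so the key is at its end stop. I'll back off at once, then release.

Request:
drive_tool --series '[[[0, 0, 0], 10], [[0, 0, 0], 10], [[0, 0, 0], 10], [[0, 0, 0], 10], [[0, 0, 0], 8], [[0, 0, 0], 5], [[0, 0, 0], 0], [[0, 0, 0], 0], [[0, 0, 0], 0], [[0, 0, 0], 0]]' --newtons 5

```text
time: 78.5
ee_pos: [0.4328, 0.3064, 0.0949]
eef_rot: [0.001, 0.998, 0.053, -0.034]
ft_force: [-1.6, -4.6, -2.5]
width: 0.0216
grip_force: 4.7
```

```bash
python3 j.py
```

```text
[ 0.33  0.51 -1.15  1.83  0.39  1.09  0.62] [0.4328 0.3064 0.0949] ydeg 89.6 tilt y,x 0.106 0.068 [-1.04  0.35  0.14] [-1.6 -4.6 -2.5] 0.021630565894952197
```

Request:
drive_tool --series '[[[0, 0, 0], 0], [[0, 0, 0], 0], [[0, 0, 0], 0], [[0, 0, 0], 0], [[0, 0, 0], 10], [[0, 0, 0], 10], [[0, 0, 0], 4.5], [[0, 0, 0], 0], [[0, 0, 0], 0], [[0, 0, 0], 0]]' --hand 0

```text
time: 79.75
ee_pos: [0.4333, 0.3066, 0.0952]
eef_rot: [-0.21, 0.976, 0.045, -0.044]
ft_force: [-0.2, 0.1, 0.2]
width: 0.087
grip_force: 0.0
```

Request:
drive_tool --series '[[[0, 0, 0], 0], [[0, 0, 0], 0], [[0, 0, 0], 0], [[0, 0, 0], 0], [[0, 0, 0], 0], [[0, 0, 0], 0], [[0, 0, 0], 0], [[0, 0, 0], 0], [[0, 0, 0], 0], [[0, 0, 0], 0]]' --hand 1 --newtons 25

```text
time: 81.0
ee_pos: [0.4336, 0.3064, 0.0951]
eef_rot: [-0.21, 0.976, 0.045, -0.044]
ft_force: [3.4, -1.5, -0.9]
width: 0.0145
grip_force: 23.8
```

```bash
python3 j.py
```

```text
[ 0.33  0.6  -1.21  1.78  0.47  1.19  0.98] [0.4336 0.3064 0.0951] ydeg 114.1 tilt y,x 0.106 0.067 [-0.73 -1.01 -0.  ] [ 3.4 -1.5 -0.9] 0.014459981106959391
```

Request:
drive_tool --series '[[[0, 0, 0], -2], [[0, 0, 0], -2], [[0, 0, 0], -2], [[0, 0, 0], -2], [[0, 0, 0], 0], [[0, 0, 0], 0], [[0, 0, 0], 0], [[0, 0, 0], 0], [[0, 0, 0], 0], [[0, 0, 0], 0]]'

```text
time: 82.25
ee_pos: [0.4335, 0.3064, 0.0951]
eef_rot: [-0.142, 0.988, 0.048, -0.041]
ft_force: [4.2, -2.7, -2.8]
width: 0.014
grip_force: 24.5
```

```bash
python3 j.py
```

```text
[ 0.33  0.58 -1.2   1.79  0.44  1.16  0.86] [0.4335 0.3064 0.0951] ydeg 106.1 tilt y,x 0.106 0.067 [-1.08 -1.38 -0.02] [ 4.2 -2.7 -2.8] 0.01397290740950707
```

Request:
drive_tool --series '[[[0, 0, 0], -2], [[0, 0, 0], -2], [[0, 0, 0], -2], [[0, 0, 0], -2], [[0, 0, 0], -2], [[0, 0, 0], -2], [[0, 0, 0], 0], [[0, 0, 0], 0], [[0, 0, 0], 0], [[0, 0, 0], 0]]'

```text
time: 83.5
ee_pos: [0.4334, 0.3064, 0.0952]
eef_rot: [-0.038, 0.997, 0.052, -0.036]
ft_force: [5.7, -3.8, -1.2]
width: 0.0144
grip_force: 25.8
```

```bash
python3 j.py
```

```text
[ 0.33  0.53 -1.17  1.82  0.4   1.11  0.69] [0.4334 0.3064 0.0952] ydeg 94.1 tilt y,x 0.106 0.067 [-1.29 -1.36  0.41] [ 5.7 -3.8 -1.2] 0.014437866205136696
```

Torque now rises past the key's own resistance again, at the same angle, with the jaws flush. That confirms the end stop. One more small press, then release without turning back.

Request:
drive_tool --series '[[[0, 0, 0], -1], [[0, 0, 0], -1], [[0, 0, 0], -1], [[0, 0, 0], 0], [[0, 0, 0], 0], [[0, 0, 0], 0], [[0, 0, 0], 0], [[0, 0, 0], 0], [[0, 0, 0], 0], [[0, 0, 0], 0]]'

```text
time: 84.75
ee_pos: [0.4333, 0.3064, 0.0952]
eef_rot: [-0.012, 0.998, 0.053, -0.034]
ft_force: [3.9, -3.0, -0.2]
width: 0.0147
grip_force: 27.2
```

```bash
python3 j.py
```

```text
[ 0.33  0.52 -1.16  1.82  0.39  1.1   0.64] [0.4333 0.3064 0.0952] ydeg 91.2 tilt y,x 0.106 0.067 [-1.47 -1.26  0.65] [ 3.9 -3.  -0.2] 0.014746656112235803
```

Request:
drive_tool --series '[[[0, 0, 0], 0], [[0, 0, 0], 0], [[0, 0, 0], 0], [[0, 0, 0], 0], [[0, 0, 0], 0], [[0, 0, 1], 0], [[0, 0, 3], 0], [[0, 0, 4], 0], [[0, 0, 4], 0], [[0, 0, 3], 0]]' --hand 0

```text
time: 86.0
ee_pos: [0.4332, 0.3072, 0.2476]
eef_rot: [-0.012, 0.998, 0.053, -0.034]
ft_force: [0.7, -0.6, -0.1]
width: 0.0869
grip_force: 0.0
```

Request:
drive_tool --series '[[[-0.5, -1, 0], -10], [[-0.5, -2, 0], -10], [[0, -2, 0], -10], [[0, 0, 0], -10], [[0, 0, 0], -10], [[0, 0, 0], -10], [[0, 0, 0], -10], [[0, 0, 0], -10], [[0, 0, 0], -10], [[0, 0, 0], 0]]'

```text
time: 87.25
ee_pos: [0.4228, 0.2574, 0.2456]
eef_rot: [0.696, 0.715, 0.062, 0.014]
ft_force: [-0.1, 0.3, -0.3]
width: 0.0871
grip_force: 0.0
```

```bash
python3 j.py
cat > kk.py <<'E'
from h import *
c=wrist(); im=c["color"][:,:,::-1].copy(); g=cv2.cvtColor(im,cv2.COLOR_BGR2GRAY); cv2.imwrite("pics/k3.png",im)
K=np.array([.4335,.3068,.111]); u=proj(c,K)[0]; print("key px",u.round(1))
# world-aligned resample of the key top plane: 1 px = 0.5 mm
a=np.arange(-32,32.1,2)/1000
for y in a[::-1]: print(f"{y*1000:5.0f}",' '.join(f"{int(g[tuple(np.round(proj(c,K+[x,y,0])[0]).astype(int)[::-1])]):3d}" for x in a))
E
python3 kk.py
```

```text
[ 0.67 -0.02 -1.26  1.83 -0.02  1.2  -0.56] [0.4228 0.2574 0.2456] ydeg 1.3 tilt y,x 0.107 0.067 [-0.14  0.24 -0.03] [-0.1  0.3 -0.3] 0.08710377499266445
key px [284.5 158.8]
   32 162 232 248 249 249 249 249 249 249 249 249 249 248 247 237 248 248 248 248 247 200 246 248 248 248 248 246 221 146 143 145 147 147
   30 212 248 249 249 249 249 249 249 249 249 249 248 248 248 248 248 248 248 248 248 244 248 248 248 248 248 246 244 218 149 147 148 148
   28 246 249 249 249 249 249 249 249 249 249 249 249 248 248 248 248 248 248 248 248 248 248 248 248 248 248 197 220 244 206 149 118  96
   26 249 249 249 249 249 249 249 249 249 249 249 249 248 246 246 246 246 246 248 248 248 248 246 232 228 211 130 176 187 178 136  88  83
   24 249 249 249 249 249 249 249 249 249 249 248 230 190 150 142 140 155 171 225 247 248 245 199 172 169 159 158 168 169 167 159  89  82
   22 249 249 249 249 249 249 249 249 248 237 180  79  50  35  30  28  30  31  42 117 164 186 179 170 171 169 169 168 168 168 168 140  84
   20 249 249 249 249 249 249 249 238 176  96  31  31  30  30  29  30  30  29  28  23  59 125 161
[... 2928 characters left out ...]
45  87  86
  -24 249 249 249 235 225 249 248 248 248 248 248 248 248 248 248 248 248 248 248 248 240 184 167 168 167 167 168 161 119 114 106  88  85
  -26 244 249 238 160 242 249 248 248 248 248 248 248 248 248 248 248 248 248 248 248 232 166 162 168 166 168 167 168 148 102  88  87  86
  -28 182 242 240 242 249 248 248 249 249 232 242 248 248 248 248 248 248 248 248 248 230 133 125 166 168 168 166 149 108  87  87  86  86
  -30 164 197 239 248 249 248 248 248 248 192 244 248 248 248 248 244 247 248 248 247 245 144  96 155 168 167 154 106  87  85  86  87  85
  -32 164 165 184 229 246 248 249 249 244 164 248 248 248 248 248 186 232 248 248 248 243 160 110 146 163 147 108  87  86  86  84  85  86
```

The pointer now lies at about 186°, having started at 24°, so it turned 198° clockwise. The zero that implies (186° + 264° = 90°) falls straight along +y, and the dial's red tick sits at about 185°. The key is fully wound. Now a numeric check of the vases and board.

Run:
```python
from h import *
C=cams(); T=C["top"];S=C["side"]
b=np.array([.6425,.2265]); ya=.009; d=np.array([-np.sin(ya),np.cos(ya)])
for n,o,tol in(("white",.115,14),("blue",.018,16),("green",-.076,14)):
    P=b+o*d
    for cn,c in C.items():
        m=sil(c,[*P,.098,ya],(.05,.05,.16)); k=cv2.resize(m.astype(np.uint8),(560,420))>0
        u=proj(c,[*P,.12])[0].astype(int); q=c["color"]
        lab=cv2.cvtColor(q,cv2.COLOR_RGB2LAB).astype(int)
        print(n,cn,u,"median rgb in silhouette",np.median(q[k],0).astype(int).tolist())
        if n!="white":
            hs=cv2.cvtColor(q,cv2.COLOR_RGB2HSV); sel=(hs[...,0]>100)&(hs[...,0]<125)&(hs[...,1]>70) if n=="blue" else (hs[...,0]>35)&(hs[...,0]<75)&(hs[...,1]>30)
            w=np.zeros_like(sel); w[max(0,u[1]-45):u[1]+45,max(0,u[0]-35):u[0]+35]=1; sel&=w; v=np.argwhere(sel)
            if len(v): print("   colour bbox rows",v[:,0].min(),v[:,0].max(),"cols",v[:,1].min(),v[:,1].max(),"frac in sil",(sel&k).sum()/sel.sum())
        v=np.argwhere(k); print("   model bbox rows",v[:,0].min(),v[:,0].max(),"cols",v[:,1].min(),v[:,1].max())
g=T["color"]
print([(round(y,3),g[tuple(np.round(proj(T,[.60,y,.018])[0]).astype(int)[::-1])].tolist()) for y in np.arange(.03,.065,.005)])
print([(round(y,3),g[tuple(np.round(proj(T,[.60,y,.018])[0]).astype(int)[::-1])].tolist()) for y in np.arange(.39,.42,.004)])
cv2.imwrite("pics/fin_side.png",S["color"][:,:,::-1])
```

```text
white top [136 171] median rgb in silhouette [86, 81, 80]
   model bbox rows 160 184 cols 122 154
white side [217 131] median rgb in silhouette [94, 85, 83]
   model bbox rows 112 161 cols 206 230
blue top [167 172] median rgb in silhouette [74, 74, 81]
   colour bbox rows 167 184 cols 159 178 frac in sil 0.9888888888888889
   model bbox rows 161 185 cols 155 182
blue side [233 142] median rgb in silhouette [47, 65, 70]
   colour bbox rows 125 163 cols 222 241 frac in sil 0.98046875
   model bbox rows 122 172 cols 222 246
green top [197 172] median rgb in silhouette [88, 84, 71]
   colour bbox rows 167 184 cols 190 206 frac in sil 1.0
   model bbox rows 161 186 cols 186 211
green side [250 153] median rgb in silhouette [63, 69, 54]
   colour bbox rows 135 175 cols 239 260 frac in sil 0.9767801857585139
   model bbox rows 132 184 cols 239 263
[(np.float64(0.03), [145, 120, 92]), (np.float64(0.035), [143, 120, 92]), (np.float64(0.04), [139, 117, 90]), (np.float64(0.045), [133, 117, 97]), (np.float64(0.05), [155, 149, 151]), (np.float64(0.055), [155, 153, 152]), (np.float64(0.06), [156, 153, 153]), (np.float64(0.065), [157, 153, 153])]
[(np.float64(0.39), [158, 154, 155]), (np.float64(0.394), [158, 155, 154]), (np.float64(0.398), [160, 154, 156]), (np.float64(0.402), [156, 152, 154]), (np.float64(0.406), [131, 129, 129]), (np.float64(0.41), [84, 85, 85]), (np.float64(0.414), [98, 106, 107]), (np.float64(0.418), [104, 108, 113])]
```

The vases match their upright models, the board's rear edge is at y ≈ 0.047, and its front meets the stop bar with no wood showing between. I'm handing in.

```bash
python3 -c "
from bench import r
print(r.read_state()['time'], r.close_job())"
```

```text
the job is handed in; nothing more can be done
87.4 None
```

The job is handed in at 87.4 s: the white, blue and grey-green vases (vase0 was absent) stand on the board, the board is home against the dryer stop, and the timer key is wound to its end stop.

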